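Reassemble the rope winch of the hoof-trimming stand

ROBOT

A 7-joint arm with a two-finger parallel gripper is mounted at the origin on the work surface. World frame = base frame: x ahead of the robot, y to its left, z up, the work surface at z = 0. Lengths are in mm, angles in rad, forces in N, time in s.
With the tool pointing down it reaches from about 400 to 925 mm from the base axis. Payload 5.6 kg.
Tool frame: the origin (TCP) lies midway between the tips of the shut fingers; the grasp point (between the pads) lies 19 mm behind it; y points along the fingers, z is the direction in which the jaws open and shut, and the axes are right-handed (so a half turn about y gives the same grasp; the last joint's range is limited). The gripper opens to 85 mm and grips with 20 to 120 N. Pads are 22 mm wide; open, the fingers measure 114 mm over their backs; the gripper's body (76 mm by 85 mm) begins 54 mm behind the grasp point. The pads swing forward as they close: fully open they stand 13 mm farther back than shut.
Start: joints at [1.165, 0.468, -0.012, 1.603, 0.006, 1.071, -0.056], TCP at [230.641, -607.711, 231.29] pointing down, gripper open.
Joint ranges: [-2.53, 2.53], [-0.31, 2.02], [-1.57, 1.55], [0.28, 2.44], [-1.29, 4.43], [0.15, 1.84], [-2.92, 2.92]. Speed limits (rad/s): [2.57, 2.57, 3.14, 3.14, 3.14, 3.14, 3.14].

INTERFACE

Orientations are given as a unit quaternion [x, y, z, w].
In Python, from workcell import observe, optics, env gives the robot as it stands.
- The arm moves only by the tool play_rows, never from a script. Its argument "deltas" is a list of rows, each an object with "dr": the turn, a rotation vector about the tool's x, y, z in rad, a list of three; "xyz": the shift along the tool's x, y, z in mm, a list of three; "fingers": the opening, from 0 (shut) to 1 (fully open). In form: [{"dr": [wx, wy, wz], "xyz": [dx, dy, dz], "fingers": fingers}, ...]. A call has 1 to 12 rows; each row shifts and turns the commanded pose from where the row before left it, along the tool's axes as they then stand; what a row does not reach is not made up. A row lasts 1/12 s, in which the tool goes at most 41.7 mm and 7.16 degrees, less where a joint would pass 70% of its speed; a pose out of reach is approached as far as the arm can. A call is refused whole if a number of a shift passes 41.7 or a number of a turn 0.125, either way. A call with a gripper value outside its range is refused whole. The fingers move at their own pace and stop on an object; the grip force is fixed at half the most. Time passes only in rows, so rows that do not move let the fingers close. It gives the time, the measured TCP pose, the force and the opening at its end, in the units of the state.
- observe(): the state, without advancing time (a new reading comes with each control period).
- optics.snapshot(name): name is "side" or "top"; returns the picture (400x640x3 uint8, red, green, blue); there is no depth.
- optics.camera_params(name): a dict with "fx", "fy", "cx", "cy" (pixels), "k1" (the pictures are not rectified: a ray, as slopes to the right and down, at radius r is drawn at 1 + k1 r^2 times it, then the intrinsics apply), "R" (3x3) and "t" (3): a world point X has camera coordinates R X + t. Camera axes: x right, y down, z forward; pixel columns grow to the right and rows downward; lengths in mm; the calibration is good to about 2 mm. A picture is of the moment at which its call begins. camera_params takes no time and is no camera call.
- env.hand_in(): hands the job in, once; it reports no verdict.
Trained networks look in the newest picture that a camera, given by its name, has taken for a name from the list of things; names that differ only in an ending like _2 or _b are one class to them, and where a whole thing is asked for, a point or a joint stands for the part that bears it (a point fixed in the world has none). Each returns a list of dicts, best first, with "confidence" (0 to 1); they miss things now and then, are a little off and sometimes report something else, mostly with a low value. They report only what shows in the picture. A call takes as long as a camera call. They do not tell look-alikes from the thing itself.
- optics.spot_in(camera, target): "rect" ([left, top, width, height] in pixels, round what is visible of it).
- optics.landmark_of(camera, target): "location" ([column, row] in pixels: a listed point, or the origin of a listed thing).
The state is a dict: "t": time; "joint_pos": joint angles; "joint_velocities": joint speeds; "joint_efforts": joint torques, N m; "tool_pos": TCP position; "ee_rot": TCP orientation; "contact_force": force on the tool from outside, world axes, zero at the start; "ft_torque": the same for the moment, N m; "opening": finger opening in mm.
Only numpy, scipy, OpenCV 4.12 (cv2) and the standard library are available. Lean on these libraries where they do the work, as an engineer would, in place of code of your own. Each camera call takes 0.05 s, during which the arm holds its last target. There are 200 camera calls.

TASK

Put the rope winch back together on its end plate: take the black end cap off the bearing's spigot and stand it on the bench, seat the blue star ratchet wheel on the spigot, then all the rope drums that are there one on another on top of it, and refit the cap on the topmost drum, every part fully home and square on the one below. Set the red brake knob's pointer to the row of dots with as many dots as there are drums (two, three or four), and leave the gauge, the knife and the tin where they lie.

Things in the scene. Friction and masses are not known exactly. Their poses are not given: they have to be found in the camera images.
- winch: Fixed winch end plate lying flat: blue steel, 8 mm thick, x -65 to 77 mm, y -235 to 70 mm in its frame. Origin on the bench on the winch axis, z up. On the axis a steel bearing housing 80 mm across, top face 42 mm up; on it a spigot 30 mm across, 18 mm high (tip 60 mm up), 3 mm chamfer. At y = -160 mm the brake adjuster: a white scale disc 126 mm across, top 30 mm up, the brake knob in its middle.
- winch_seat (a point): Centre of the bearing housing's flat top face, at the root of the spigot, 42 mm above the bench: where the underside of the ratchet wheel must lie.
- ratchet: Loose blue star ratchet wheel. Origin: centre of its underside, z up. Toothed disc 96 mm across to 8 mm height, hub 56 mm across to 26 mm, on top a spigot 30 mm across from 26 to 44 mm, 3 mm chamfer: hold it there. Blind recess in the underside, 32 mm across, 20 mm deep, fits over a spigot. The part seated on it has its origin 26 mm above this one's. About 0.34 kg.
- drum1: Dark steel rope drum, upright (all alike; two to four of the four are there). Origin: centre of its underside, z up. Flanges 84 mm across, z 0 to 5 and 28 to 34 mm, barrel 54 mm across; on top a spigot 30 mm across from 34 to 52 mm, 3 mm chamfer: hold it there. Underside recess 32 mm across, 20 mm deep, as on the ratchet. The part seated on it has its origin 34 mm above this one's. About 0.28 kg.
- drum2: Dark steel rope drum, upright (all alike; two to four of the four are there). Origin: centre of its underside, z up. Flanges 84 mm across, z 0 to 5 and 28 to 34 mm, barrel 54 mm across; on top a spigot 30 mm across from 34 to 52 mm, 3 mm chamfer: hold it there. Underside recess 32 mm across, 20 mm deep, as on the ratchet. The part seated on it has its origin 34 mm above this one's. About 0.28 kg.
- drum3: Dark steel rope drum, upright (all alike; two to four of the four are there). Origin: centre of its underside, z up. Flanges 84 mm across, z 0 to 5 and 28 to 34 mm, barrel 54 mm across; on top a spigot 30 mm across from 34 to 52 mm, 3 mm chamfer: hold it there. Underside recess 32 mm across, 20 mm deep, as on the ratchet. The part seated on it has its origin 34 mm above this one's. About 0.28 kg.
- drum4: Dark steel rope drum, upright (all alike; two to four of the four are there). Origin: centre of its underside, z up. Flanges 84 mm across, z 0 to 5 and 28 to 34 mm, barrel 54 mm across; on top a spigot 30 mm across from 34 to 52 mm, 3 mm chamfer: hold it there. Underside recess 32 mm across, 20 mm deep, as on the ratchet. The part seated on it has its origin 34 mm above this one's. About 0.28 kg.
- cap: Loose black end cap; at the start it sits on the bearing housing's spigot. Origin: centre of its underside, z up. Flange 76 mm across, 12 mm thick, tapering to 26 mm height; then a round grip 31 mm across from 26 to 45 mm. Same underside recess (32 mm across, 20 mm deep); nothing seats on top of it. About 0.14 kg.
- brake_grip (a point): On the axis of the red brake knob at the height to hold it, 67 mm above the bench. Knob: disc 52 mm across with a bar grip across it, 49 mm long, 14 mm thick, 32 mm high (top 74 mm above the bench); a white line at one end of the bar is the pointer. The point turns with the knob: the bar lies along its x axis, the pointer at the -x end.
- brake (a joint): Angle of the brake knob, rad, 0 to 2.4, growing clockwise seen from above; at 0 the pointer points along the winch's -x axis. It stays where it is left (friction 0.06 N m). Rows of black dots on the white scale, each running outwards from the knob: two dots at 0.7 rad, three dots at 1.3 rad, four dots at 1.9 rad.
- gauge: Red plastic claw gauge lying on the bench, L-shaped, about 95 by 125 mm and 6 mm thick; origin near the middle of its long limb. To be left alone.
- hoof_knife: Hoof knife lying on the bench, wooden handle, 200 mm long, 18 mm high; origin near its middle. To be left alone.
- salve_tin: Green and steel tin of hoof salve, upright, 68 mm across, 55 mm high; origin at the centre of its underside. To be left alone.
Things that resemble listed ones, but are neither listed nor needed, are in the scene too. What is shaped like the drum3 but orange or turquoise is not meant.

How it is judged (in metres and radians):
On the way, in this order (a step that is already met when the one before it is completed fails the run):
1. the end cap is off the spigot and stands on the bench clear of the winch's bearing (horizontal distance between cap and winch_seat above 0.09 m and height (world z) of cap below 0.012 m and angle between cap's own z axis and vertical below 0.05 rad and linear speed of cap below 0.03 m/s and contact force between cap and the fingers below 0.1 N), for 0.2 s.
2. the ratchet wheel is seated on the bearing's spigot and let go (horizontal distance between ratchet and winch below 0.0025 m and z of ratchet in the frame of winch between 0.0395 and 0.0445 m and angle between ratchet's own z axis and vertical below 0.05 rad and linear speed of ratchet below 0.03 m/s and contact force between ratchet and the fingers below 0.1 N), for 0.2 s.
3. all the drums present are seated one on another on the ratchet wheel and let go (all of step 2 and ((horizontal distance between drum1 and ratchet below 0.0025 m and z of drum1 in the frame of ratchet between 0.0235 and 0.0285 m) or (horizontal distance between drum1 and drum2 below 0.0025 m and z of drum1 in the frame of drum2 between 0.0315 and 0.0365 m) or (horizontal distance between drum1 and drum3 below 0.0025 m and z of drum1 in the frame of drum3 between 0.0315 and 0.0365 m) or (horizontal distance between drum1 and drum4 below 0.0025 m and z of drum1 in the frame of drum4 between 0.0315 and 0.0365 m)) and angle between each of drum1, drum2, drum3, drum4's own z axis and vertical below 0.05 rad and linear speed of each of drum1, drum2, drum3, drum4 below 0.03 m/s and contact force between each of drum1, drum2, drum3, drum4 and the fingers below 0.1 N and ((horizontal distance between drum2 and ratchet below 0.0025 m and z of drum2 in the frame of ratchet between 0.0235 and 0.0285 m) or (horizontal distance between drum2 and drum1 below 0.0025 m and z of drum2 in the frame of drum1 between 0.0315 and 0.0365 m) or (horizontal distance between drum2 and drum3 below 0.0025 m and z of drum2 in the frame of drum3 between 0.0315 and 0.0365 m) or (horizontal distance between drum2 and drum4 below 0.0025 m and z of drum2 in the frame of drum4 between 0.0315 and 0.0365 m)) and ((horizontal distance between drum3 and ratchet below 0.0025 m and z of drum3 in the frame of ratchet between 0.0235 and 0.0285 m) or (horizontal distance between drum3 and drum1 below 0.0025 m and z of drum3 in the frame of drum1 between 0.0315 and 0.0365 m) or (horizontal distance between drum3 and drum2 below 0.0025 m and z of drum3 in the frame of drum2 between 0.0315 and 0.0365 m) or (horizontal distance between drum3 and drum4 below 0.0025 m and z of drum3 in the frame of drum4 between 0.0315 and 0.0365 m)) and ((horizontal distance between drum4 and ratchet below 0.0025 m and z of drum4 in the frame of ratchet between 0.0235 and 0.0285 m) or (horizontal distance between drum4 and drum1 below 0.0025 m and z of drum4 in the frame of drum1 between 0.0315 and 0.0365 m) or (horizontal distance between drum4 and drum2 below 0.0025 m and z of drum4 in the frame of drum2 between 0.0315 and 0.0365 m) or (horizontal distance between drum4 and drum3 below 0.0025 m and z of drum4 in the frame of drum3 between 0.0315 and 0.0365 m))), for 0.2 s.
4. the end cap is seated on the topmost drum and let go (all of step 3 and ((horizontal distance between cap and drum1 below 0.0025 m and z of cap in the frame of drum1 between 0.0315 and 0.0365 m) or (horizontal distance between cap and drum2 below 0.0025 m and z of cap in the frame of drum2 between 0.0315 and 0.0365 m) or (horizontal distance between cap and drum3 below 0.0025 m and z of cap in the frame of drum3 between 0.0315 and 0.0365 m) or (horizontal distance between cap and drum4 below 0.0025 m and z of cap in the frame of drum4 between 0.0315 and 0.0365 m)) and angle between cap's own z axis and vertical below 0.05 rad and linear speed of cap below 0.03 m/s and contact force between cap and the fingers below 0.1 N), for 0.2 s.
At the end, for the whole second after the job is handed in: Ratchet wheel on the bearing face, all drums present stacked on it, cap on the top drum: each centred within 2.5 mm on the part below, at seated height within 2.5 mm, tilted under 0.05 rad, still, let go; knob within 0.13 rad of the row of dots that has as many dots as there are drums (all of step 4 and ((z of cap in the frame of winch between 0.126 and 0.146 m and value of joint brake between 0.57 and 0.83 rad) or (z of cap in the frame of winch between 0.16 and 0.18 m and value of joint brake between 1.17 and 1.43 rad) or (z of cap in the frame of winch between 0.194 and 0.214 m and value of joint brake between 1.77 and 2.03 rad))); the robot touches nothing.
It fails at once if the claw gauge is pushed more than 30 mm from where it lay (distance of gauge from where it was at the start of the episode above 0.03 m).
It fails at once if the hoof knife is pushed more than 30 mm from where it lay (distance of hoof_knife from where it was at the start of the episode above 0.03 m).
It fails at once if the salve tin is pushed more than 30 mm from where it lay (distance of salve_tin from where it was at the start of the episode above 0.03 m).
Of drum1, drum2, drum3, drum4 only 2 to 4 are there at a start; the rules pass over those that are not, and their reading is None.
At some moment in a run one of ratchet, drum1, drum2, drum3, drum4, cap may be knocked a few centimetres aside while the robot is not near it.
Once in a run the grip may slacken for a moment while it holds something.
It also fails if it takes over 210 s, if anything falls off the work surface, if the arm or the gripper's body presses on something with over 40 N, if the wrist force passes 120 N, or if a joint passes its speed limit or range.

## Working session

There is one attempt and no reset: what is moved stays moved. The work goes in short steps, Python scripts to look and compute and a tool call to move; the robot and the scene stay as the last step left them, time stands still between calls to the robot, and variables do not carry over. Pictures are saved under pics/ and viewed, about 12 in all and at most 16, crops included, and the job is handed in when it is done.

Besides the shell and the picture viewer there is one more tool, called after "Emit:" as name(argument=value, ...), one argument or row to a line, values as JSON. play_rows: Moves the arm, as the interface text tells. Its arguments: {"type":"object","properties":{"deltas":{"type":"array","items":{"type":"object","properties":{"dr":{"type":"array","items":{"type":"number"}},"xyz":{"type":"array","items":{"type":"number"}},"fingers":{"type":"number"}}}}},"required":["deltas"]}

```bash
mkdir -p pics
cat > h.py <<'E'
import numpy as np, cv2
from workcell import observe, optics, env
def par(c):
    p=optics.camera_params(c); return p,np.array(p["R"]),np.array(p["t"])
def proj(c,X):
    p,R,t=par(c); x=R@np.array(X,float)+t; s=x[:2]/x[2]; s=s*(1+p["k1"]*(s@s))
    return np.array([p["fx"]*s[0]+p["cx"],p["fy"]*s[1]+p["cy"]])
def at_z(c,uv,z):
    p,R,t=par(c); d=np.array([(uv[0]-p["cx"])/p["fx"],(uv[1]-p["cy"])/p["fy"]]); s=d.copy()
    for _ in range(20): s=d/(1+p["k1"]*(s@s))
    r=R.T@np.array([s[0],s[1],1]); o=-R.T@t
    return (o+r*(z-o[2])/r[2])[:2]
def save(c,name,crop=None,k=1):
    im=optics.snapshot(c)
    if crop: im=im[crop[1]:crop[3],crop[0]:crop[2]]
    cv2.imwrite("pics/"+name,cv2.resize(im[:,:,::-1],None,fx=k,fy=k,interpolation=cv2.INTER_CUBIC))
    return im
E
python3 - <<'E'
from h import *
a=optics.snapshot("top");b=optics.snapshot("side")
cv2.imwrite("pics/t0.png",a[:,:,::-1]);cv2.imwrite("pics/s0.png",b[:,:,::-1])
for c in("top","side"):
    p,R,t=par(c);print(c,p["fx"],p["k1"],(-R.T@t).round(),R[2].round(2))
    for n in("winch","winch_seat","ratchet","drum1","cap","brake_grip","gauge","hoof_knife","salve_tin"):
        print(n,[([int(v) for v in d["location"]],round(d["confidence"],2)) for d in optics.landmark_of(c,n)])
s=observe();print(s)
E
```

```text
top 398.75638625458174 0.00239654621161365 [ 327.   -3. 1201.] [ 0.19 -0.   -0.98]
winch [([297, 173], 0.63)]
winch_seat [([294, 171], 0.63), ([428, 204], 0.34)]
ratchet [([213, 194], 0.83)]
drum1 [([225, 243], 0.95), ([328, 268], 0.91), ([251, 280], 0.88), ([430, 205], 0.86), ([387, 240], 0.84), ([282, 243], 0.56)]
cap [([294, 172], 0.94)]
brake_grip [([347, 170], 0.61)]
gauge [([204, 156], 0.84)]
hoof_knife [([423, 140], 0.59)]
salve_tin [([302, 124], 0.67)]
side 454.30042692589416 -0.013757780194517458 [ 488. -721.  799.] [ 0.06  0.71 -0.7 ]
winch [([363, 205], 0.73), ([270, 200], 0.18)]
winch_seat [([270, 163], 0.68)]
ratchet [([323, 143], 0.96)]
drum1 [([238, 245], 0.9), ([279, 311], 0.86), ([331, 363], 0.83), ([273, 197], 0.69), ([271, 157], 0.69), ([219, 180], 0.56)]
cap [([360, 190], 0.8)]
brake_grip [([369, 234], 0.87), ([325, 142], 0.71), ([275, 310], 0.43)]
gauge [([368, 130], 0.94), ([271, 158], 0.36)]
hoof_knife [([442, 353], 0.75)]
salve_tin [([362, 194], 0.61)]
{'t': 1.0, 'joint_pos': array([ 1.16500447,  0.46746733, -0.01162678,  1.60267704,  0.00600457,
        1.07139843, -0.05630044]), 'joint_velocities': array([-0.00025653,  0.00140266, -0.00132382, -0.00053923, -0.00137051,
       -0.00069302, -0.00046812]), 'joint_efforts': array([-6.35140022e-04, -5.32239962e+01,  2.13786360e-02, -2.51634121e+01,
        1.15179949e-02,  1.22233960e-03,  1.00649993e-05]), 'tool_pos': array([ 230.65798621, -607.72056796,  231.32111386]), 'ee_rot': array([ 0.12755213, -0.69547635,  0.69553981, -0.12754405]), 'contact_force': array([-0.90797245,  0.86928954, -0.336019  ]), 'ft_torque': array([0.02845517, 0.01416416, 0.01562416]), 'opening': 85.11236528640443}
```

View pics/t0.png

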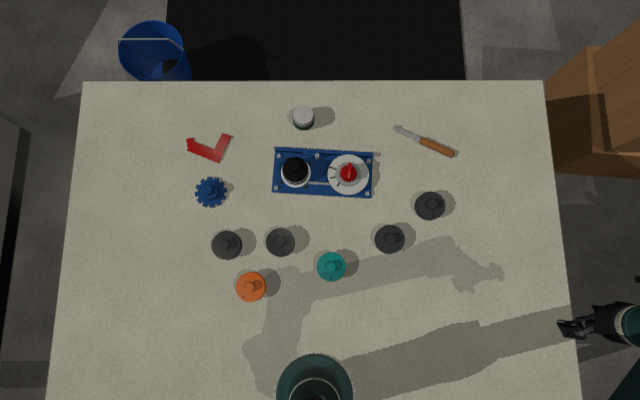

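View pics/s0.png

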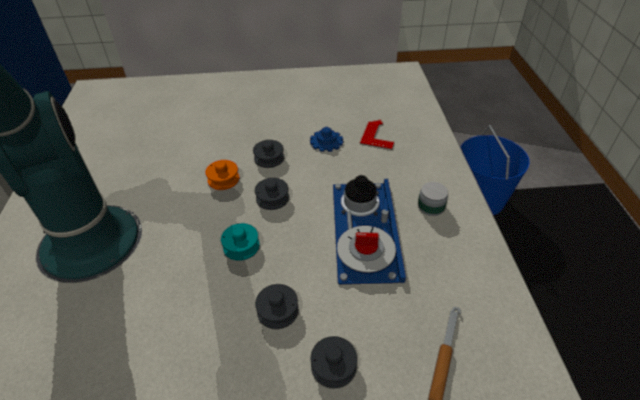

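```bash
cat >> h.py <<'E'
def lm(c,n): return [(np.array(d["location"]),d["confidence"]) for d in optics.landmark_of(c,n)]
from scipy.optimize import least_squares
def tri(ut,us,z=None):
    f=lambda X: np.r_[proj("top",X if z is None else [*X,z])-ut, proj("side",X if z is None else [*X,z])-us]
    x0=at_z("top",ut,0 if z is None else z)
    r=least_squares(f,x0 if z is not None else [*x0,0]); return r.x,r.fun
E
python3 - <<'E'
from h import *
from scipy.spatial.transform import Rotation as Ro
a=optics.snapshot("top");b=optics.snapshot("side")
for n,z in (("ratchet",0),("drum1",0),("cap",42),("winch",0),("winch_seat",42),("brake_grip",67),("gauge",3),("salve_tin",0)):
    T=lm("top",n);S=lm("side",n)
    for u,cu in T:
        best=min(((np.abs(tri(u,v,z)[1]).max(),tuple(v)) for v,_ in S))
        x,f=tri(u,best[1],z); x3,f3=tri(u,best[1])
        print(n,u.round(1),np.round(best[1],1),"xy",x.round(1),"res",f.round(1),"free",x3.round(1),f3.round(1),round(cu,2))
print(Ro.from_quat(observe()["ee_rot"]).as_matrix().round(3))
c1=cv2.resize(a[130:310,190:460],None,fx=2.9,fy=2.9,interpolation=cv2.INTER_CUBIC)
cv2.imwrite("pics/c1.png",c1[:,:,::-1])
c2=cv2.resize(b[110:290,200:440],None,fx=3,fy=3,interpolation=cv2.INTER_CUBIC)
cv2.imwrite("pics/c2.png",c2[:,:,::-1])
E
```

```text
ratchet [213.5 193.9] [326.4 137.5] xy [576.4 312.5] res [-2.3 -1.9 -1.4  3.7] free [573.6 301.3  19.5] [-0.2 -2.3 -2.1  0.6] 0.8
drum1 [279.8 244.1] [271.5 199.1] xy [419.5  96.7] res [ 1.1 -1.1 -1.  -1.3] free [419.5 101.2  -9.5] [-0.2 -0.9 -0.7  0.2] 0.94
drum1 [328.2 267.8] [239.9 245.2] xy [347.9 -46.9] res [ 0.8 -0.7 -0.6 -0.9] free [347.4 -44.3  -6.6] [-0.1 -0.5 -0.4  0.1] 0.91
drum1 [388.2 240.6] [276.6 311.9] xy [ 428.3 -228.1] res [ 0.9 -1.  -0.7 -0.6] free [ 428.2 -226.2   -6. ] [-0.2 -0.8 -0.5  0.1] 0.85
drum1 [228.5 245.4] [268.  160.3] xy [413.1 250.2] res [ 1.  -0.1 -0.2 -1.5] free [413.2 255.1  -9.3] [ 0.   0.1  0.1 -0. ] 0.85
drum1 [249.3 285.9] [225.2 182.1] xy [297.9 180.6] res [ 2.5 -1.2 -1.4 -3.4] free [295.7 191.8 -22.8] [-0.1 -0.6 -0.6  0.1] 0.83
cap [295.  171.3] [362.3 193.9] xy [637.6  49.7] res [ 1.3 -2.4 -2.  -1.1] free [639.6  54.7  31.4] [-0.2 -2.2 -1.7  0.5] 0.83
winch [295.4 173.6] [359.9 201.6] xy [637.5  57.4] res [-0.9 -1.2 -0.8  1.2] free [636.4  54.4   6.2] [-0.1 -1.3 -1.   0.3] 0.77
winch_seat [420.8 142.6] [362.6 191.5] xy [ 654.6 -122.8] res [-
[... 268 characters left out ...]
8] res [ 1.9 -1.6 -1.2 -1.5] free [ 634.2 -108.1   55.4] [-0.1 -1.3 -0.9  0.3] 0.69
brake_grip [385.1 242.6] [370.8 239.5] xy [ 559.3 -160.5] res [-16.9 -50.1 -33.1  19.2] free [ 553.4 -182.2  123.8] [ -6.2 -52.2 -34.6  10.1] 0.4
gauge [201.7 153.7] [369.2 132.3] xy [703.8 344. ] res [ 1.1 -1.8 -1.8 -1.3] free [706.7 351.1  -8.8] [-0.1 -1.6 -1.4  0.5] 0.66
gauge [348.8 174.9] [369.2 132.3] xy [658.7  67.6] res [-57.6  -9.3  -2.2  66.2] free [596.7 -81.6 310.2] [ -1.1 -19.1 -13.8   4.5] 0.4
salve_tin [304.3 126. ] [431.5 208.1] xy [803.3  23.3] res [ 1.2 -4.1 -3.  -0.2] free [806.1  27.3  -8.6] [-0.  -3.9 -2.8  1. ] 0.58
[[-0.935 -0.     0.355]
 [-0.355 -0.    -0.935]
 [ 0.    -1.     0.   ]]
```

View pics/c1.png

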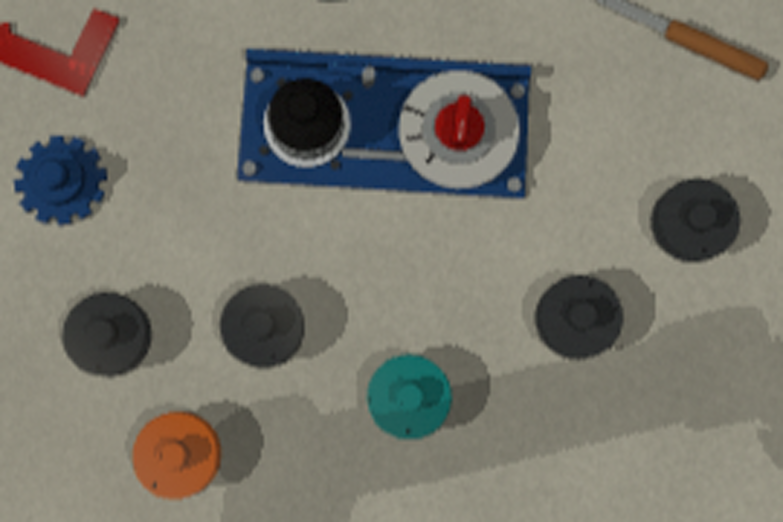

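View pics/c2.png

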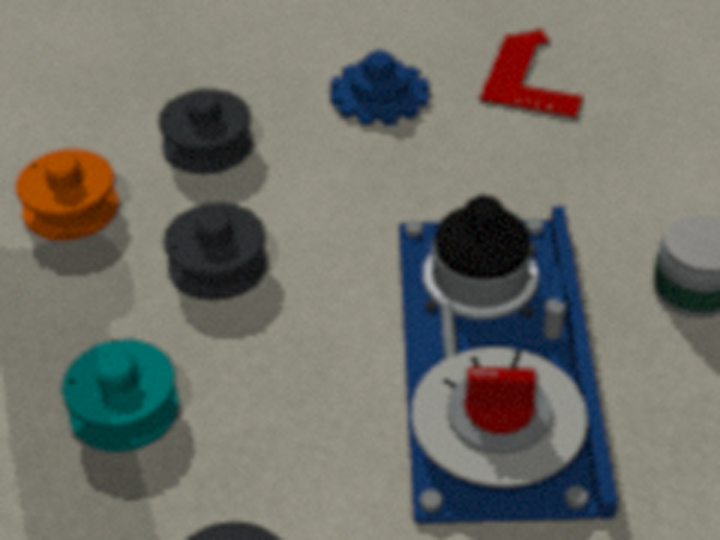

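```bash
cat >> h.py <<'E'
PROF={"drum":[(0,42),(34,42),(34,15),(52,13)],"ratchet":[(0,46),(8,46),(8,28),(26,28),(26,15),(44,13)],"cap":[(0,38),(12,38),(26,15.5),(45,15.5)]}
TH=np.linspace(0,2*np.pi,49)
def render(c,kind,x,y,z):
    m=np.zeros((400*4,640*4),np.uint8);P=PROF[kind]
    for (h0,r0),(h1,r1) in zip(P[:-1],P[1:]):
        pts=[proj(c,[x+r*np.cos(a),y+r*np.sin(a),z+h]) for h,r in((h0,r0),(h1,r1)) for a in TH]
        cv2.fillConvexPoly(m,cv2.convexHull(((np.array(pts)+.5)*4).astype(np.int32)),1)
    M=cv2.moments(m,True);return np.array([M["m10"]/M["m00"],M["m01"]/M["m00"]])/4-.5+.125,M["m00"]/16
def mask(im,kind):
    hsv=cv2.cvtColor(im,cv2.COLOR_RGB2HSV).astype(int);H,S,V=hsv[...,0],hsv[...,1],hsv[...,2]
    if kind=="ratchet": m=(H>100)&(H<125)&(S>90)
    elif kind=="drum": m=(V<62)&(S<90)
    else: m=V<40
    return m.astype(np.uint8)
def locate(c,im,kind,xy,z,R=45,v=True):
    """refine xy of part by matching silhouette centroid"""
    m=mask(im,kind);xy=np.array(xy,float)
    p0,_=render(c,kind,*xy,z)
    n,lab,st,cen=cv2.connectedComponentsWithStats(m)
    i=min((i for i in range(1,n) if st[i,4]>80),key=lambda i:np.hypot(*(cen[i]-p0)),default=None)
    if i is None:return None
    for _ in range(4):
        p,A=render(c,kind,*xy,z); xy+=at_z(c,cen[i],z+20)-at_z(c,p,z+20)
    if v: print(c,kind,xy.round(1),"area",st[i,4],"exp",round(A),"px",cen[i].round(1))
    return xy
DR=[(419,97),(428,-228),(413,250),(530,-350)]
E
python3 - <<'E'
from h import *
a=optics.snapshot("top");b=optics.snapshot("side")
for c,im in(("top",a),("side",b)):
    for d in DR: locate(c,im,"drum",d,0)
    locate(c,im,"ratchet",(574,307),0); locate(c,im,"cap",(638,54),42)
    # knob: red mask
    hsv=cv2.cvtColor(im,cv2.COLOR_RGB2HSV).astype(int);r=((hsv[...,0]<8)|(hsv[...,0]>172))&(hsv[...,1]>140)
    p=proj(c,[634,-110,60]);yy,xx=np.nonzero(r);k=np.hypot(xx-p[0],yy-p[1])<25
    print("knob",xx[k].mean(),yy[k].mean(),k.sum(),at_z(c,(xx[k].mean(),yy[k].mean()),55))
    # white disc corner px of plate
    q=proj(c,[634,-110,30]).astype(int)
    cv2.imwrite(f"pics/k_{c}.png",cv2.resize(im[q[1]-40:q[1]+40,q[0]-45:q[0]+45],None,fx=7,fy=7,interpolation=cv2.INTER_CUBIC)[:,:,::-1])
A=cv2.imread("pics/k_top.png");B=cv2.imread("pics/k_side.png");cv2.imwrite("pics/k.png",cv2.resize(np.hstack([A,B]),None,fx=.63,fy=.63))
E
```

```text
top drum [417.9  98.5] area 567 exp 686 px [279.6 243. ]
top drum [ 429.1 -225.1] area 652 exp 711 px [389.3 238.8]Traceback (most recent call last):
  File "<stdin>", line 4, in <module>
  File "h.py", line 41, in locate
    p0,_=render(c,kind,*xy,z)
         ~~~~~~^^^^^^^^^^^^^^
  File "h.py", line 29, in render
    pts=[proj(c,[x+r*np.cos(a),y+r*np.sin(a),z+h]) for h,r in((h0,r0),(h1,r1)) for a in TH]
         ~~~~^^^^^^^^^^^^^^^^^^^^^^^^^^^^^^^^^^^^^
  File "h.py", line 6, in proj
    p,R,t=par(c); x=R@np.array(X,float)+t; s=x[:2]/x[2]; s=s*(1+p["k1"]*(s@s))
          ~~~^^^
  File "h.py", line 4, in par
    p=optics.camera_params(c); return p,np.array(p["R"]),np.array(p["t"])
ValueError: time passes only in moves, steps and waits
```

```bash
python3 - <<'E'
s=open("h.py").read()
s=s.replace('''def par(c):
    p=optics''','''import functools
@functools.lru_cache(None)
def par(c):
    p=optics''')
open("h.py","w").write(s)
E
cat > m.py <<'E'
from h import *
a=optics.snapshot("top");b=optics.snapshot("side")
for c,im in(("top",a),("side",b)):
    q=proj(c,[418,98,34]).astype(int);print("V drum",im[q[1],q[0]-8:q[0]+20:2].max(1))
    for d in DR: locate(c,im,"drum",d,0)
    locate(c,im,"ratchet",(574,307),0); locate(c,im,"cap",(638,54),42)
    hsv=cv2.cvtColor(im,cv2.COLOR_RGB2HSV).astype(int);r=((hsv[...,0]<8)|(hsv[...,0]>172))&(hsv[...,1]>140)
    p=proj(c,[634,-110,60]);yy,xx=np.nonzero(r);k=np.hypot(xx-p[0],yy-p[1])<25
    print("knob",xx[k].mean(),yy[k].mean(),k.sum(),at_z(c,(xx[k].mean(),yy[k].mean()),55))
    q=proj(c,[634,-110,30]).astype(int)
    cv2.imwrite(f"pics/k_{c}.png",cv2.resize(im[q[1]-40:q[1]+40,q[0]-45:q[0]+45],None,fx=7,fy=7,interpolation=cv2.INTER_CUBIC)[:,:,::-1])
A=cv2.imread("pics/k_top.png");B=cv2.imread("pics/k_side.png");cv2.imwrite("pics/k.png",cv2.resize(np.hstack([A,B]),None,fx=.63,fy=.63))
E
python3 m.py
```

```text
V drum [ 49  47  49  51  52  53  50  43  50  49  57  60 106 107]
top drum [417.9  98.3] area 568 exp 687 px [279.6 243. ]
top drum [ 429.2 -225.1] area 653 exp 709 px [389.3 238.8]
top drum [414.8 252.8] area 635 exp 727 px [227.2 244.4]
top drum [ 528.6 -350.3] area 657 exp 719 px [429.6 205.6]
top ratchet [576.8 314.1] area 658 exp 732 px [210.3 191.7]
top cap [635.7  53.8] area 492 exp 528 px [294.8 168.9]
knob 348.04 172.61333333333334 225 [ 622.13046814 -104.16134361]
V drum [46 51 45 30 36 37 32 28 25 40 47 46 46 50]
side drum [424.3  94.5] area 870 exp 981 px [271.7 193.6]
side drum [ 431.7 -227.2] area 1517 exp 1657 px [276.8 306.5]
side drum [416.5 251.3] area 678 exp 793 px [268.4 153.8]
side drum [ 531.3 -351.6] area 1909 exp 2064 px [333.6 362.1]
side ratchet [579.2 312.2] area 541 exp 616 px [326.  139.6]
side cap [637.8  50.8] area 621 exp 726 px [360.6 190. ]
knob 366.47196261682245 242.47429906542055 428 [ 625.86931357 -114.43577477]
```

View pics/k.png

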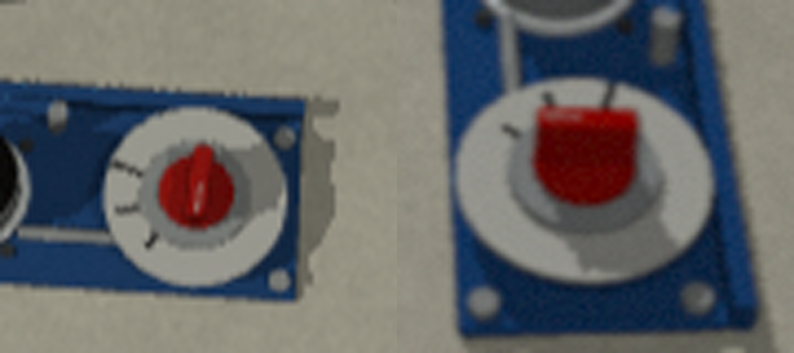

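Emit:
play_rows(
  deltas=[
    {"dr": [0, 0, 0], "xyz": [-15, 0, -9], "fingers": 0.6},
    {"dr": [0, 0, 0], "xyz": [-31, 0, -18], "fingers": 0.6},
    {"dr": [0, 0, 0], "xyz": [-31, 0, -18], "fingers": 0.6},
    {"dr": [0, 0, 0], "xyz": [-31, 0, -18], "fingers": 0.6},
    {"dr": [0, 0, 0], "xyz": [-31, 0, -18], "fingers": 0.6},
    {"dr": [0, 0, 0], "xyz": [-31, 0, -18], "fingers": 0.6},
    {"dr": [0, 0, 0], "xyz": [-31, 0, -18], "fingers": 0.6},
    {"dr": [0, 0, 0], "xyz": [-31, 0, -18], "fingers": 0.6},
    {"dr": [0, 0, 0], "xyz": [-31, 0, -18], "fingers": 0.6},
    {"dr": [0, 0, 0], "xyz": [-31, 0, -18], "fingers": 0.6},
    {"dr": [0, 0, 0], "xyz": [-31, 0, -18], "fingers": 0.6},
    {"dr": [0, 0, 0], "xyz": [-31, 0, -18], "fingers": 0.6},
  ],
)

```text
t: 3.1
tool_pos: [490.9, -286.5, 231.6]
ee_rot: [0.127, -0.695, 0.696, -0.128]
contact_force: [0.5, 0.3, -0.4]
opening: 51.4
```

Emit:
play_rows(
  deltas=[
    {"dr": [0, 0, 0], "xyz": [-31, 0, -18], "fingers": 0.6},
    {"dr": [0, 0, 0], "xyz": [-31, 0, -18], "fingers": 0.6},
    {"dr": [0, 0, 0], "xyz": [-31, 0, -18], "fingers": 0.6},
    {"dr": [0, 0, 0], "xyz": [-31, 0, -18], "fingers": 0.6},
    {"dr": [0, 0, 0], "xyz": [-31, 0, -18], "fingers": 0.6},
    {"dr": [0, 0, 0], "xyz": [-31, 0, -18], "fingers": 0.6},
    {"dr": [0, 0, 0], "xyz": [-8, 0, -11], "fingers": 0.6},
    {"dr": [0, -0.06, 0], "xyz": [0, 0, 0], "fingers": 0.6},
    {"dr": [0, -0.12, 0], "xyz": [0, 0, 0], "fingers": 0.6},
    {"dr": [0, -0.12, 0], "xyz": [0, 0, 0], "fingers": 0.6},
    {"dr": [0, -0.12, 0], "xyz": [0, 0, 0], "fingers": 0.6},
    {"dr": [0, -0.12, 0], "xyz": [0, 0, 0], "fingers": 0.6},
  ],
)

```text
t: 4.1
tool_pos: [628.9, -108.1, 231.2]
ee_rot: [0.31, -0.635, 0.636, -0.31]
contact_force: [-0.0, -0.4, -0.1]
opening: 51.1
```

Emit:
play_rows(
  deltas=[
    {"dr": [0, -0.12, 0], "xyz": [0, 0, 0], "fingers": 0.6},
    {"dr": [0, -0.12, 0], "xyz": [0, 0, 0], "fingers": 0.6},
    {"dr": [0, -0.12, 0], "xyz": [0, 0, 0], "fingers": 0.6},
    {"dr": [0, -0.12, 0], "xyz": [0, 0, 0], "fingers": 0.6},
    {"dr": [0, -0.12, 0], "xyz": [0, 0, 0], "fingers": 0.6},
    {"dr": [0, -0.12, 0], "xyz": [0, 0, 0], "fingers": 0.6},
    {"dr": [0, -0.12, 0], "xyz": [0, 0, 0], "fingers": 0.6},
    {"dr": [0, -0.12, 0], "xyz": [0, 0, 0], "fingers": 0.6},
    {"dr": [0, -0.12, 0], "xyz": [0, 0, 0], "fingers": 0.6},
    {"dr": [0, -0.12, 0], "xyz": [0, 0, 0], "fingers": 0.6},
    {"dr": [0, -0.12, 0], "xyz": [0, 0, 0], "fingers": 0.6},
    {"dr": [0, -0.12, 0], "xyz": [0, 0, 0], "fingers": 0.6},
  ],
)

```text
t: 5.1
tool_pos: [628.9, -108.4, 231.2]
ee_rot: [0.652, -0.273, 0.273, -0.652]
contact_force: [0.0, 0.6, 0.3]
opening: 51.2
```

Emit:
play_rows(
  deltas=[
    {"dr": [0, -0.12, 0], "xyz": [0, 0, 0], "fingers": 0.6},
    {"dr": [0, -0.12, 0], "xyz": [0, 0, 0], "fingers": 0.6},
    {"dr": [0, -0.12, 0], "xyz": [0, 0, 0], "fingers": 0.6},
    {"dr": [0, -0.12, 0], "xyz": [0, 0, 0], "fingers": 0.6},
    {"dr": [0, -0.12, 0], "xyz": [0, 0, 0], "fingers": 0.6},
    {"dr": [0, -0.12, 0], "xyz": [0, 0, 0], "fingers": 0.6},
    {"dr": [0, -0.04, 0], "xyz": [0, 0, 0], "fingers": 0.6},
    {"dr": [0, 0, 0], "xyz": [0, 0, 0], "fingers": 0.6},
  ],
)

```text
t: 5.77
tool_pos: [628.9, -108.4, 231.0]
ee_rot: [0.707, -0.014, 0.013, -0.707]
contact_force: [-0.1, 0.0, 0.3]
opening: 51.2
```

```bash
cat >> h.py <<'E'
from scipy.spatial.transform import Rotation as Ro
def st():
    s=observe();M=Ro.from_quat(s["ee_rot"]).as_matrix()
    az=np.arctan2(M[1,2],M[0,2]);tilt=np.hypot(M[0,1],M[1,1])
    print("t",round(s["t"],2),"tcp",s["tool_pos"].round(1),"az",az.round(3),"tilt",tilt.round(3),"F",s["contact_force"].round(1),"T",s["ft_torque"].round(2),"open",round(s["opening"],1),"j",s["joint_pos"].round(2))
    return s,M
def go(*tgts):
    "print tool-frame deltas for successive world targets (x,y,z,az|None)"
    s,M=st();p=s["tool_pos"]
    for T in tgts:
        d=M.T@(np.array(T[:3])-p);az=np.arctan2(M[1,2],M[0,2])
        print("->",T,"tool d",d.round(1),"len",np.linalg.norm(d).round(), "turn y" if len(T)>3 else "", round((az-T[3]+np.pi)%(2*np.pi)-np.pi,3) if len(T)>3 else "")
        p=np.array(T[:3])
E
python3 - <<'E'
from h import *
go((629,-108,100,1.53),(629,-108,48))
E
```

```text
t 5.77 tcp [ 628.9 -108.4  231. ] az 1.532 tilt 0.001 F [-0.1  0.   0.3] T [ 0.05  0.01 -0.03] open 51.2 j [ 0.68  0.6  -0.82  1.59  0.46  1.16  1.29]
-> (629, -108, 100, 1.53) tool d [  0.2 131.    0.4] len 131.0 turn y 0.002
-> (629, -108, 48) tool d [ 0. 52.  0.] len 52.0
```

Emit:
play_rows(
  deltas=[
    {"dr": [0, 0, 0], "xyz": [0, 30, 0], "fingers": 0.6},
    {"dr": [0, 0, 0], "xyz": [0, 35, 0], "fingers": 0.6},
    {"dr": [0, 0, 0], "xyz": [0, 35, 0], "fingers": 0.6},
    {"dr": [0, 0, 0], "xyz": [0, 30, 0], "fingers": 0.6},
    {"dr": [0, 0, 0], "xyz": [0, 20, 0], "fingers": 0.6},
    {"dr": [0, 0, 0], "xyz": [0, 16, 0], "fingers": 0.6},
    {"dr": [0, 0, 0], "xyz": [0, 15, 0], "fingers": 0.6},
    {"dr": [0, 0, 0], "xyz": [0, 0, 0], "fingers": 0.6},
  ],
)

```text
t: 6.43
tool_pos: [627.5, -107.9, 47.5]
ee_rot: [-0.707, 0.015, -0.013, 0.707]
contact_force: [-0.0, -0.1, -0.8]
opening: 51.1
```

Emit:
play_rows(
  deltas=[
    {"dr": [0, 0, 0], "xyz": [0, 0, 0], "fingers": 0.5},
    {"dr": [0, 0, 0], "xyz": [0, 0, 0], "fingers": 0.4},
    {"dr": [0, 0, 0], "xyz": [0, 0, 0], "fingers": 0.3},
    {"dr": [0, 0, 0], "xyz": [0, 0, 0], "fingers": 0.2},
    {"dr": [0, 0, 0], "xyz": [0, 0, 0], "fingers": 0.1},
    {"dr": [0, 0, 0], "xyz": [0, 0, 0], "fingers": 0.1},
    {"dr": [0, 0, 0], "xyz": [0, 0, 0], "fingers": 0.1},
    {"dr": [0, 0, 0], "xyz": [0, 0, 0], "fingers": 0.1},
  ],
)

```text
t: 7.1
tool_pos: [630.2, -105.1, 52.1]
ee_rot: [-0.706, 0.013, -0.015, 0.708]
contact_force: [-0.4, 5.1, 4.9]
opening: 12.9
```

Run:
```python
from h import *
st()
```

```text
t 7.1 tcp [ 630.2 -105.1   52.1] az 1.531 tilt 0.004 F [-0.4  5.1  4.9] T [ 1.11  0.23 -0.54] open 12.9 j [ 0.59  0.79 -0.69  1.71  0.63  0.87  1.17]
```

Emit:
play_rows(
  deltas=[
    {"dr": [0, 0, 0], "xyz": [0, 0, 0], "fingers": 0.0},
    {"dr": [0, 0, 0], "xyz": [0, 0, 0], "fingers": 0.0},
    {"dr": [0, 0, 0], "xyz": [0, 0, 0], "fingers": 0.0},
    {"dr": [0, 0, 0], "xyz": [0, 0, 0], "fingers": 0.0},
  ],
)

```text
t: 7.43
tool_pos: [630.2, -105.1, 52.1]
ee_rot: [-0.706, 0.013, -0.015, 0.708]
contact_force: [-1.0, 4.9, 4.4]
opening: 13.1
```

Run:
```python
from h import *
st()
```

```text
t 7.43 tcp [ 630.2 -105.1   52.1] az 1.531 tilt 0.004 F [-1.   4.9  4.4] T [ 1.09  0.24 -0.63] open 13.1 j [ 0.59  0.79 -0.69  1.71  0.63  0.87  1.17]
```

Emit:
play_rows(
  deltas=[
    {"dr": [0, 0, 0], "xyz": [0, 0, 3], "fingers": 0.0},
    {"dr": [0, 0.1, 0], "xyz": [0, 0, 0], "fingers": 0.0},
    {"dr": [0, 0.1, 0], "xyz": [0, 0, 0], "fingers": 0.0},
    {"dr": [0, 0.1, 0], "xyz": [0, 0, 0], "fingers": 0.0},
    {"dr": [0, 0.1, 0], "xyz": [0, 0, 0], "fingers": 0.0},
    {"dr": [0, 0.1, 0], "xyz": [0, 0, 0], "fingers": 0.0},
    {"dr": [0, 0.1, 0], "xyz": [0, 0, 0], "fingers": 0.0},
    {"dr": [0, 0.1, 0], "xyz": [0, 0, 0], "fingers": 0.0},
    {"dr": [0, 0.1, 0], "xyz": [0, 0, 0], "fingers": 0.0},
    {"dr": [0, 0.1, 0], "xyz": [0, 0, 0], "fingers": 0.0},
    {"dr": [0, 0.1, 0], "xyz": [0, 0, 0], "fingers": 0.0},
    {"dr": [0, 0.1, 0], "xyz": [0, 0, 0], "fingers": 0.0},
  ],
)

```text
t: 8.43
tool_pos: [627.7, -108.7, 52.1]
ee_rot: [0.597, -0.383, 0.383, -0.592]
contact_force: [-9.2, -5.9, 11.0]
opening: 12.7
```

Emit:
play_rows(
  deltas=[
    {"dr": [0, 0.1, 0], "xyz": [0, 0, 0], "fingers": 0.0},
    {"dr": [0, 0.1, 0], "xyz": [0, 0, 0], "fingers": 0.0},
    {"dr": [0, 0.1, 0], "xyz": [0, 0, 0], "fingers": 0.0},
    {"dr": [0, 0.1, 0], "xyz": [0, 0, 0], "fingers": 0.0},
    {"dr": [0, 0.1, 0], "xyz": [0, 0, 0], "fingers": 0.0},
    {"dr": [0, 0.1, 0], "xyz": [0, 0, 0], "fingers": 0.0},
    {"dr": [0, 0.1, 0], "xyz": [0, 0, 0], "fingers": 0.0},
    {"dr": [0, 0.1, 0], "xyz": [0, 0, 0], "fingers": 0.0},
    {"dr": [0, 0, 0], "xyz": [0, 0, 0], "fingers": 0.0},
    {"dr": [0, 0, 0], "xyz": [0, 0, 0], "fingers": 0.0},
  ],
)

```text
t: 9.27
tool_pos: [624.3, -108.8, 52.1]
ee_rot: [-0.403, 0.584, -0.583, 0.395]
contact_force: [-17.0, -5.8, 18.9]
opening: 13.0
```

Run:
```python
from h import *
st()
```

```text
t 9.27 tcp [ 624.3 -108.8   52.1] az -0.371 tilt 0.012 F [-17.   -5.8  18.9] T [-1.14  3.63  0.04] open 13.0 j [ 0.29  0.68 -0.24  1.73  0.23  0.76 -0.43]
```

Emit:
play_rows(
  deltas=[
    {"dr": [0, 0, 0], "xyz": [0, 0, 0], "fingers": 0.2},
    {"dr": [0, 0, 0], "xyz": [0, 0, 0], "fingers": 0.4},
    {"dr": [0, 0, 0], "xyz": [0, 0, 0], "fingers": 0.5},
    {"dr": [0, 0, 0], "xyz": [0, -10, 0], "fingers": 0.6},
    {"dr": [0, 0, 0], "xyz": [0, -20, 0], "fingers": 0.6},
    {"dr": [0, 0, 0], "xyz": [0, -35, 0], "fingers": 0.6},
    {"dr": [0, 0, 0], "xyz": [0, -35, 0], "fingers": 0.6},
    {"dr": [0, -0.1, 0], "xyz": [0, -35, 0], "fingers": 0.6},
    {"dr": [0, -0.1, 0], "xyz": [0, 0, 0], "fingers": 0.6},
    {"dr": [0, -0.1, 0], "xyz": [0, 0, 0], "fingers": 0.6},
    {"dr": [0, -0.07, 0], "xyz": [0, 0, 0], "fingers": 0.6},
    {"dr": [0, 0, 0], "xyz": [0, 0, 0], "fingers": 0.6},
  ],
)

```text
t: 10.27
tool_pos: [629.8, -104.6, 186.5]
ee_rot: [-0.501, 0.499, -0.499, 0.501]
contact_force: [0.8, 0.8, 0.1]
opening: 51.3
```

Run:
```python
from h import *
go((634.5,54.5,180),(634.5,54.5,73))
```

```text
t 10.27 tcp [ 629.8 -104.6  186.5] az 0.004 tilt 0.002 F [0.8 0.8 0.1] T [ 0.   -0.04 -0.02] open 51.3 j [ 0.38  0.53 -0.37  1.65  0.22  1.   -0.06]
-> (634.5, 54.5, 180) tool d [-159.     6.5    5.3] len 159.0  
-> (634.5, 54.5, 73) tool d [  0.  107.   -0.2] len 107.0
```

Emit:
play_rows(
  deltas=[
    {"dr": [0, 0, 0], "xyz": [-39, 0, 1.3], "fingers": 0.6},
    {"dr": [0, 0, 0], "xyz": [-40, 0, 1.3], "fingers": 0.6},
    {"dr": [0, 0, 0], "xyz": [-40, 0, 1.3], "fingers": 0.6},
    {"dr": [0, 0, 0], "xyz": [-40, 0, 1.3], "fingers": 0.6},
    {"dr": [0, 0, 0], "xyz": [0, 33, 0], "fingers": 0.6},
    {"dr": [0, 0, 0], "xyz": [0, 33, 0], "fingers": 0.6},
    {"dr": [0, 0, 0], "xyz": [0, 30, 0], "fingers": 0.6},
    {"dr": [0, 0, 0], "xyz": [0, 17, 0], "fingers": 0.6},
    {"dr": [0, 0, 0], "xyz": [0, 0, 0], "fingers": 0.6},
    {"dr": [0, 0, 0], "xyz": [0, 0, 0], "fingers": 0.6},
  ],
)

```text
t: 11.1
tool_pos: [634.0, 54.5, 72.0]
ee_rot: [0.501, -0.5, 0.499, -0.5]
contact_force: [-0.3, 0.2, 0.5]
opening: 51.2
```

Emit:
play_rows(
  deltas=[
    {"dr": [0, 0, 0], "xyz": [0, 0, 0], "fingers": 0.5},
    {"dr": [0, 0, 0], "xyz": [0, 0, 0], "fingers": 0.4},
    {"dr": [0, 0, 0], "xyz": [0, 0, 0], "fingers": 0.3},
    {"dr": [0, 0, 0], "xyz": [0, 0, 0], "fingers": 0.0},
    {"dr": [0, 0, 0], "xyz": [0, 0, 0], "fingers": 0.0},
    {"dr": [0, 0, 0], "xyz": [0, 0, 0], "fingers": 0.0},
    {"dr": [0, 0, 0], "xyz": [0, 0, 0], "fingers": 0.0},
  ],
)

```text
t: 11.68
tool_pos: [635.7, 54.5, 74.8]
ee_rot: [-0.499, 0.499, -0.501, 0.501]
contact_force: [-1.2, 0.1, 6.4]
opening: 28.8
```

Run:
```python
from h import *
st()
```

```text
t 11.68 tcp [635.7  54.5  74.8] az 0.001 tilt 0.004 F [-1.2  0.1  6.4] T [-0.    0.17 -0.01] open 28.8 j [ 0.12  0.67 -0.35  1.72  0.3   0.8  -0.37]
```

Emit:
play_rows(
  deltas=[
    {"dr": [0, 0, 0], "xyz": [0, -10, 0], "fingers": 0.0},
    {"dr": [0, 0, 0], "xyz": [0, -15, 0], "fingers": 0.0},
    {"dr": [0, 0, 0], "xyz": [0, -20, 0], "fingers": 0.0},
    {"dr": [0, 0, 0], "xyz": [0, -25, 0], "fingers": 0.0},
    {"dr": [0, 0, 0], "xyz": [0, 0, 0], "fingers": 0.0},
    {"dr": [0, 0, 0], "xyz": [10, 0, -15], "fingers": 0.0},
    {"dr": [0, 0, 0], "xyz": [15, 0, -25], "fingers": 0.0},
    {"dr": [0, 0, 0], "xyz": [20, 0, -35], "fingers": 0.0},
    {"dr": [0, 0, 0], "xyz": [20, 0, -35], "fingers": 0.0},
    {"dr": [0, 0, 0], "xyz": [15, 0, -25], "fingers": 0.0},
    {"dr": [0, 0, 0], "xyz": [0, 0, 0], "fingers": 0.0},
  ],
)

```text
t: 12.6
tool_pos: [493.1, -30.1, 141.7]
ee_rot: [0.502, -0.501, 0.5, -0.497]
contact_force: [-1.1, -0.1, -0.7]
opening: 28.3
```

Run:
```python
from h import *
st()
a=optics.snapshot("top");b=optics.snapshot("side")
cv2.imwrite("pics/lift.png",np.hstack([cv2.resize(a[130:290,260:400],None,fx=2.8,fy=2.8,interpolation=2),cv2.resize(b[150:310,290:410],None,fx=2.8,fy=2.8,interpolation=2)])[:,:,::-1])
```

```text
t 12.6 tcp [493.1 -30.1 141.7] az -0.003 tilt 0.008 F [-1.1 -0.1 -0.7] T [-0.04  0.   -0.03] open 28.3 j [ 0.33  0.37 -0.41  2.03  0.21  0.79 -0.2 ]
```

View pics/lift.png

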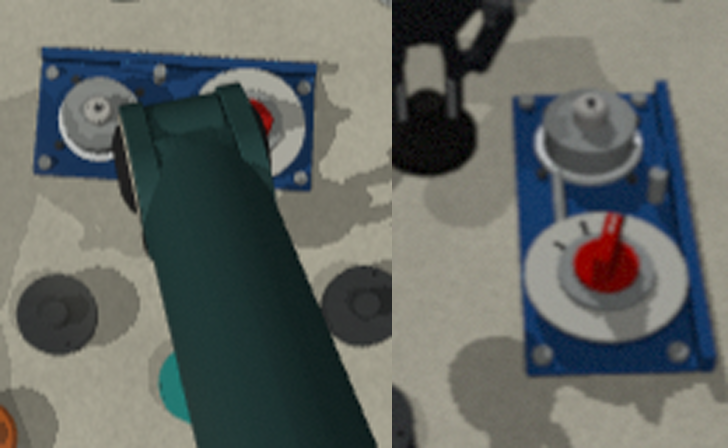

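Emit:
play_rows(
  deltas=[
    {"dr": [0, 0, 0], "xyz": [0, 25, 0], "fingers": 0.0},
    {"dr": [0, 0, 0], "xyz": [0, 30, 0], "fingers": 0.0},
    {"dr": [0, 0, 0], "xyz": [0, 25, 0], "fingers": 0.0},
    {"dr": [0, 0, 0], "xyz": [0, 15, 0], "fingers": 0.0},
    {"dr": [0, 0, 0], "xyz": [0, 8, 0], "fingers": 0.0},
    {"dr": [0, 0, 0], "xyz": [0, 3, 0], "fingers": 0.0},
    {"dr": [0, 0, 0], "xyz": [0, 0, 0], "fingers": 0.0},
    {"dr": [0, 0, 0], "xyz": [0, 0, 0], "fingers": 0.0},
    {"dr": [0, 0, 0], "xyz": [0, 0, 0], "fingers": 0.0},
  ],
)

```text
t: 13.45
tool_pos: [500.5, -25.9, 37.3]
ee_rot: [-0.5, 0.499, -0.5, 0.501]
contact_force: [0.2, 0.1, -0.9]
opening: 27.9
```

Run:
```python
from h import *
st()
```

```text
t 13.45 tcp [500.5 -25.9  37.3] az 0.002 tilt 0.002 F [ 0.2  0.1 -0.9] T [ 0.04 -0.06  0.02] open 27.9 j [ 0.26  0.55 -0.33  2.07  0.32  0.57 -0.3 ]
```

Emit:
play_rows(
  deltas=[
    {"dr": [0, 0, 0], "xyz": [0, 2.5, 0], "fingers": 0.0},
    {"dr": [0, 0, 0], "xyz": [0, 2.5, 0], "fingers": 0.0},
    {"dr": [0, 0, 0], "xyz": [0, 0, 0], "fingers": 0.0},
    {"dr": [0, 0, 0], "xyz": [0, 0, 0], "fingers": 0.0},
  ],
)

```text
t: 13.78
tool_pos: [500.2, -26.2, 32.7]
ee_rot: [-0.5, 0.499, -0.5, 0.501]
contact_force: [-1.8, 0.3, 10.3]
opening: 28.7
```

Emit:
play_rows(
  deltas=[
    {"dr": [0, 0, 0], "xyz": [0, 0, 0], "fingers": 0.35},
    {"dr": [0, 0, 0], "xyz": [0, 0, 0], "fingers": 0.45},
    {"dr": [0, 0, 0], "xyz": [0, 0, 0], "fingers": 0.6},
    {"dr": [0, 0, 0], "xyz": [0, 0, 0], "fingers": 0.6},
    {"dr": [0, 0, 0], "xyz": [0, -15, 0], "fingers": 0.6},
    {"dr": [0, 0, 0], "xyz": [0, -30, 0], "fingers": 0.6},
    {"dr": [0, 0, 0], "xyz": [0, -35, 0], "fingers": 0.6},
    {"dr": [0, 0, 0], "xyz": [0, -35, 0], "fingers": 0.6},
    {"dr": [0, 0, 0], "xyz": [0, -20, 0], "fingers": 0.6},
    {"dr": [0, 0, 0], "xyz": [0, 0, 0], "fingers": 0.6},
  ],
)

```text
t: 14.62
tool_pos: [502.3, -26.0, 170.7]
ee_rot: [-0.499, 0.497, -0.502, 0.502]
contact_force: [0.3, -0.1, -0.3]
opening: 51.2
```

Run:
```python
from h import *
a=optics.snapshot("top");b=optics.snapshot("side")
for c,im in(("top",a),("side",b)):
    locate(c,im,"ratchet",(578,313),0);locate(c,im,"cap",(500,-26),0)
go((578,313,130),(578,313,29))
```

```text
top ratchet [576.6 314.1] area 656 exp 732 px [210.3 191.7]
top cap [599.2  36.5] area 100 exp 500 px [301.1 184. ]
side ratchet [599.7 327.1] area 160 exp 602 px [332.6 136. ]
side cap [501.8 -28.9] area 662 exp 795 px [306.3 231.4]
t 14.72 tcp [499.6 -26.3 166.8] az 0.002 tilt 0.002 F [-0.2 -0.6 -0.2] T [ 0.03 -0.01  0.03] open 51.0 j [ 0.35  0.34 -0.43  2.    0.19  0.84 -0.19]
-> (578, 313, 130) tool d [-339.2   36.7   78.9] len 350.0  
-> (578, 313, 29) tool d [-1.00e-01  1.01e+02 -2.00e-01] len 101.0
```

Emit:
play_rows(
  deltas=[
    {"dr": [0, 0, 0], "xyz": [-20.5, 0, 5.4], "fingers": 0.6},
    {"dr": [0, 0, 0], "xyz": [-40, 0, 9], "fingers": 0.6},
    {"dr": [0, 0, 0], "xyz": [-40, 0, 9], "fingers": 0.6},
    {"dr": [0, 0, 0], "xyz": [-40, 0, 9], "fingers": 0.6},
    {"dr": [0, 0, 0], "xyz": [-40, 0, 9], "fingers": 0.6},
    {"dr": [0, 0, 0], "xyz": [-40, 0, 9], "fingers": 0.6},
    {"dr": [0, 0, 0], "xyz": [-40, 0, 9], "fingers": 0.6},
    {"dr": [0, 0, 0], "xyz": [-40, 0, 9], "fingers": 0.6},
    {"dr": [0, 0, 0], "xyz": [-40, 0, 9], "fingers": 0.6},
    {"dr": [0, 0, 0], "xyz": [0, 35, 0], "fingers": 0.6},
    {"dr": [0, 0, 0], "xyz": [0, 35, 0], "fingers": 0.6},
    {"dr": [0, 0, 0], "xyz": [0, 0, 0], "fingers": 0.6},
  ],
)

```text
t: 15.72
tool_pos: [570.5, 312.1, 86.8]
ee_rot: [0.506, -0.5, 0.497, -0.496]
contact_force: [-1.6, -1.5, -1.2]
opening: 51.3
```

Run:
```python
from h import *
go((577,314.2,29.5))
```

```text
t 15.72 tcp [570.5 312.1  86.8] az 0.004 tilt 0.016 F [-1.6 -1.5 -1.2] T [-0.08  0.1  -0.06] open 51.3 j [-0.26  0.69 -0.42  1.66  0.34  0.88 -0.81]
-> (577, 314.2, 29.5) tool d [-2.5 57.2  7.3] len 58.0
```

Emit:
play_rows(
  deltas=[
    {"dr": [0, 0, 0], "xyz": [0, 20, 0], "fingers": 0.6},
    {"dr": [0, 0, 0], "xyz": [0, 20, 0], "fingers": 0.6},
    {"dr": [0, 0, 0], "xyz": [0, 15, 0], "fingers": 0.6},
    {"dr": [0, 0, 0], "xyz": [0, 0, 0], "fingers": 0.6},
    {"dr": [0, 0, 0], "xyz": [0, 0, 0], "fingers": 0.6},
    {"dr": [0, 0, 0], "xyz": [0, 0, 0], "fingers": 0.6},
    {"dr": [0, 0, 0], "xyz": [0, 0, 0], "fingers": 0.6},
  ],
)

```text
t: 16.3
tool_pos: [577.0, 315.0, 42.8]
ee_rot: [-0.5, 0.499, -0.5, 0.501]
contact_force: [0.6, -0.6, 0.3]
opening: 51.2
```

Run:
```python
from h import *
go((577,314.2,29.5,0))
```

```text
t 16.3 tcp [577.  315.   42.8] az 0.002 tilt 0.002 F [ 0.6 -0.6  0.3] T [ 0.04  0.04 -0.01] open 51.2 j [-0.27  0.75 -0.39  1.68  0.37  0.79 -0.84]
-> (577, 314.2, 29.5, 0) tool d [ 0.8 13.3  0. ] len 13.0 turn y 0.002
```

Emit:
play_rows(
  deltas=[
    {"dr": [0, 0, 0], "xyz": [0.8, 7, 0], "fingers": 0.6},
    {"dr": [0, 0, 0], "xyz": [0, 6, 0], "fingers": 0.6},
    {"dr": [0, 0, 0], "xyz": [0, 0, 0], "fingers": 0.5},
    {"dr": [0, 0, 0], "xyz": [0, 0, 0], "fingers": 0.4},
    {"dr": [0, 0, 0], "xyz": [0, 0, 0], "fingers": 0.3},
    {"dr": [0, 0, 0], "xyz": [0, 0, 0], "fingers": 0},
    {"dr": [0, 0, 0], "xyz": [0, 0, 0], "fingers": 0},
    {"dr": [0, 0, 0], "xyz": [0, 0, 0], "fingers": 0},
  ],
)

```text
t: 16.97
tool_pos: [576.3, 313.7, 28.5]
ee_rot: [-0.5, 0.499, -0.5, 0.501]
contact_force: [0.8, -1.1, 1.5]
opening: 27.4
```

Run:
```python
from h import *
go((635.7,54,120,0))
```

```text
t 16.97 tcp [576.3 313.7  28.5] az 0.002 tilt 0.0 F [ 0.8 -1.1  1.5] T [-0.16 -0.15  0.01] open 27.4 j [-0.28  0.77 -0.38  1.68  0.38  0.77 -0.84]
-> (635.7, 54, 120, 0) tool d [259.8 -91.5  58.9] len 282.0 turn y 0.002
```

Emit:
play_rows(
  deltas=[
    {"dr": [0, 0, 0], "xyz": [0, -15, 0], "fingers": 0},
    {"dr": [0, 0, 0], "xyz": [0, -25, 0], "fingers": 0},
    {"dr": [0, 0, 0], "xyz": [0, -30, 0], "fingers": 0},
    {"dr": [0, 0, 0], "xyz": [0, -20, 0], "fingers": 0},
    {"dr": [0, 0, 0], "xyz": [15, 0, 3.4], "fingers": 0},
    {"dr": [0, 0, 0], "xyz": [30, 0, 7], "fingers": 0},
    {"dr": [0, 0, 0], "xyz": [35, 0, 8], "fingers": 0},
    {"dr": [0, 0, 0], "xyz": [35, 0, 8], "fingers": 0},
    {"dr": [0, 0, 0], "xyz": [35, 0, 8], "fingers": 0},
    {"dr": [0, 0, 0], "xyz": [35, 0, 8], "fingers": 0},
    {"dr": [0, 0, 0], "xyz": [35, 0, 8], "fingers": 0},
    {"dr": [0, 0, 0], "xyz": [25, 0, 6], "fingers": 0},
  ],
)

```text
t: 17.97
tool_pos: [632.7, 63.6, 117.6]
ee_rot: [0.501, -0.5, 0.501, -0.499]
contact_force: [0.4, -0.6, -4.4]
opening: 27.1
```

Emit:
play_rows(
  deltas=[
    {"dr": [0, 0, 0], "xyz": [15, 0, 3], "fingers": 0},
    {"dr": [0, 0, 0], "xyz": [0, 0, 0], "fingers": 0},
    {"dr": [0, 0, 0], "xyz": [0, 0, 0], "fingers": 0},
    {"dr": [0, 0, 0], "xyz": [0, 0, 0], "fingers": 0},
    {"dr": [0, 0, 0], "xyz": [0, 0, 0], "fingers": 0},
  ],
)

```text
t: 18.38
tool_pos: [635.3, 56.5, 118.2]
ee_rot: [-0.501, 0.499, -0.498, 0.501]
contact_force: [-0.1, 0.7, -4.6]
opening: 27.5
```

Run:
```python
from h import *
a=optics.snapshot("top");b=optics.snapshot("side")
cv2.imwrite("pics/r1.png",np.hstack([cv2.resize(a[130:290,260:400],None,fx=2.8,fy=2.8,interpolation=2),cv2.resize(b[120:280,290:410],None,fx=2.8,fy=2.8,interpolation=2)])[:,:,::-1])
go((635.7,54,91,0),(635.7,54,70))
for d in DR:
  for c,im in(("top",a),("side",b)):locate(c,im,"drum",d,0)
```

```text
t 18.48 tcp [635.6  56.  118.3] az 0.005 tilt 0.001 F [ 0.6 -0.1 -4.6] T [ 0.    0.01 -0.05] open 27.2 j [ 0.16  0.62 -0.42  1.7   0.31  0.89 -0.38]
-> (635.7, 54, 91, 0) tool d [ 2.  27.3  0.1] len 27.0 turn y 0.005
-> (635.7, 54, 70) tool d [ 0. 21.  0.] len 21.0  
top drum [413.9 101.3] area 433 exp 686 px [278.6 244.4]
side drum [424.2  95.2] area 874 exp 978 px [271.6 193.5]
top drum [ 433.4 -233.3] area 472 exp 712 px [392.  237.4]
side drum [ 431.8 -227.1] area 1503 exp 1654 px [276.9 306.4]
top drum [423.  242.6] area 378 exp 722 px [230.8 241.5]
side drum [416.6 250.5] area 685 exp 790 px [268.5 154. ]
top drum [ 529.  -350.1] area 641 exp 719 px [429.4 205.5]
side drum [ 531.4 -351.7] area 1886 exp 2068 px [333.7 362.1]
```

View pics/r1.png

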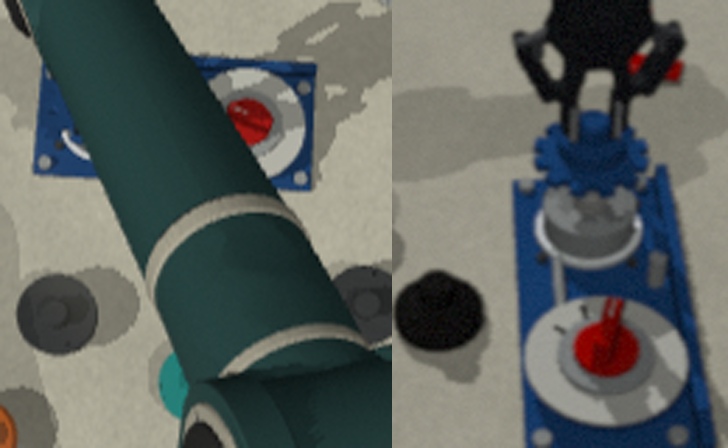

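Emit:
play_rows(
  deltas=[
    {"dr": [0, 0, 0], "xyz": [1, 12, 0], "fingers": 0},
    {"dr": [0, 0, 0], "xyz": [1, 10, 0], "fingers": 0},
    {"dr": [0, 0, 0], "xyz": [0, 3, 0], "fingers": 0},
    {"dr": [0, 0, 0], "xyz": [0, 0, 0], "fingers": 0},
    {"dr": [0, 0, 0], "xyz": [0, 0, 0], "fingers": 0},
    {"dr": [0, 0, 0], "xyz": [0, 0, 0], "fingers": 0},
  ],
)

```text
t: 18.98
tool_pos: [636.2, 52.1, 93.3]
ee_rot: [-0.5, 0.499, -0.5, 0.501]
contact_force: [-0.1, -0.1, -3.4]
opening: 27.0
```

Emit:
play_rows(
  deltas=[
    {"dr": [0, 0, 0], "xyz": [0, 4, 0], "fingers": 0},
    {"dr": [0, 0, 0], "xyz": [0, 4, 0], "fingers": 0},
    {"dr": [0, 0, 0], "xyz": [0, 4, 0], "fingers": 0},
    {"dr": [0, 0, 0], "xyz": [0, 0, 0], "fingers": 0},
    {"dr": [0, 0, 0], "xyz": [0, 0, 0], "fingers": 0},
  ],
)

```text
t: 19.4
tool_pos: [635.8, 52.3, 80.9]
ee_rot: [0.501, -0.5, 0.499, -0.501]
contact_force: [0.7, 1.5, -4.8]
opening: 27.4
```

Run:
```python
from h import *
st()
```

```text
t 19.4 tcp [635.8  52.3  80.9] az 0.002 tilt 0.001 F [ 0.7  1.5 -4.8] T [ 0.2  -0.05 -0.03] open 27.4 j [ 0.15  0.67 -0.4   1.71  0.33  0.83 -0.39]
```

Emit:
play_rows(
  deltas=[
    {"dr": [0, 0, 0], "xyz": [-0.7, 4, 0], "fingers": 0},
    {"dr": [0, 0, 0], "xyz": [0, 4, 0], "fingers": 0},
    {"dr": [0, 0, 0], "xyz": [0, 3, 0], "fingers": 0},
    {"dr": [0, 0, 0], "xyz": [0, 1.5, 0], "fingers": 0},
    {"dr": [0, 0, 0], "xyz": [0, 0, 0], "fingers": 0},
    {"dr": [0, 0, 0], "xyz": [0, 0, 0], "fingers": 0},
  ],
)

```text
t: 19.9
tool_pos: [635.8, 52.6, 70.4]
ee_rot: [0.501, -0.499, 0.5, -0.5]
contact_force: [-5.8, -0.2, 9.2]
opening: 27.3
```

Run:
```python
from h import *
st()
```

```text
t 19.9 tcp [635.8  52.6  70.4] az 0.002 tilt 0.001 F [-5.8 -0.2  9.2] T [-0.18  1.11  0.05] open 27.3 j [ 0.15  0.68 -0.39  1.72  0.34  0.81 -0.4 ]
```

Emit:
play_rows(
  deltas=[
    {"dr": [0, 0, 0], "xyz": [0, 0, 0], "fingers": 0.35},
    {"dr": [0, 0, 0], "xyz": [0, 0, 0], "fingers": 0.45},
    {"dr": [0, 0, 0], "xyz": [0, 0, 0], "fingers": 0.6},
    {"dr": [0, 0, 0], "xyz": [0, 0, 0], "fingers": 0.6},
    {"dr": [0, 0, 0], "xyz": [0, -15, 0], "fingers": 0.6},
    {"dr": [0, 0, 0], "xyz": [0, -30, 0], "fingers": 0.6},
    {"dr": [0, 0, 0], "xyz": [0, -35, 0], "fingers": 0.6},
    {"dr": [0, 0, 0], "xyz": [0, -20, 0], "fingers": 0.6},
    {"dr": [0, 0, 0], "xyz": [0, 0, 0], "fingers": 0.6},
    {"dr": [0, 0, 0], "xyz": [0, 0, 0], "fingers": 0.6},
    {"dr": [0, 0, 0], "xyz": [0, 0, 0], "fingers": 0.6},
  ],
)

```text
t: 20.82
tool_pos: [635.7, 52.4, 168.8]
ee_rot: [0.501, -0.5, 0.5, -0.5]
contact_force: [-0.4, -0.4, -0.0]
opening: 51.3
```

```bash
sed -i 's/V<62/V<78/' h.py
python3 - <<'E'
from h import *
a=optics.snapshot("top");b=optics.snapshot("side")
locate("side",b,"ratchet",(635,53),42)
for d in DR:
  for c,im in(("top",a),("side",b)):locate(c,im,"drum",d,0)
go((420,98,150,0),(420,98,36.5))
cv2.imwrite("pics/r2.png",np.hstack([cv2.resize(a[130:290,210:400],None,fx=2.2,fy=2.2,interpolation=2),cv2.resize(b[120:280,260:410],None,fx=2.2,fy=2.2,interpolation=2)])[:,:,::-1])
E
```

```text
side ratchet [637.1 -61.1] area 3412 exp 1132 px [367.6 226.6]
top drum [420.8  97.2] area 627 exp 685 px [280.1 242. ]
side drum [423.9  95.9] area 914 exp 982 px [271.5 193.3]
top drum [ 431.9 -231. ] area 554 exp 712 px [391.3 237.9]
side drum [ 431.8 -227.1] area 1557 exp 1654 px [276.9 306.4]
top drum [413.6 253.8] area 677 exp 727 px [226.9 244.7]
side drum [416.7 249.7] area 739 exp 790 px [268.5 154.2]
top drum [ 528.7 -350.2] area 662 exp 717 px [429.5 205.5]
side drum [ 531.3 -351.7] area 1963 exp 2065 px [333.6 362.2]
t 20.92 tcp [635.2  52.3 167.6] az 0.002 tilt 0.002 F [-0.6 -0.1 -1.1] T [ 0.    0.02 -0.01] open 51.4 j [ 0.18  0.56 -0.44  1.66  0.28  0.98 -0.35]
-> (420, 98, 150, 0) tool d [ -46.    18.1 -215.1] len 221.0 turn y 0.002
-> (420, 98, 36.5) tool d [ -0.  113.5   0.2] len 113.0
```

View pics/r2.png

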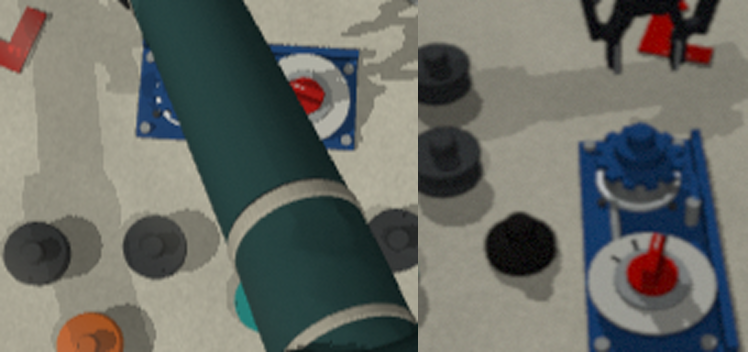

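Emit:
play_rows(
  deltas=[
    {"dr": [0, 0, 0], "xyz": [-3.5, 0, -14], "fingers": 0.6},
    {"dr": [0, 0, 0], "xyz": [-6, 0, -30], "fingers": 0.6},
    {"dr": [0, 0, 0], "xyz": [-8, 0, -38], "fingers": 0.6},
    {"dr": [0, 0, 0], "xyz": [-8, 0, -38], "fingers": 0.6},
    {"dr": [0, 0, 0], "xyz": [-8, 0, -38], "fingers": 0.6},
    {"dr": [0, 0, 0], "xyz": [-8, 20, -34], "fingers": 0.6},
    {"dr": [0, 0, 0], "xyz": [-4, 30, -22], "fingers": 0.6},
    {"dr": [0, 0, 0], "xyz": [0, 30, 0], "fingers": 0.6},
    {"dr": [0, 0, 0], "xyz": [0, 22, 0], "fingers": 0.6},
    {"dr": [0, 0, 0], "xyz": [0, 0, 0], "fingers": 0.6},
    {"dr": [0, 0, 0], "xyz": [0, 0, 0], "fingers": 0.6},
    {"dr": [0, 0, 0], "xyz": [0, 0, 0], "fingers": 0.6},
  ],
)

```text
t: 21.92
tool_pos: [422.5, 98.1, 67.3]
ee_rot: [-0.5, 0.5, -0.499, 0.501]
contact_force: [0.2, 1.1, 0.3]
opening: 51.0
```

Run:
```python
from h import *
go((421,97.8,37,0))
```

```text
t 21.92 tcp [422.5  98.1  67.3] az 0.002 tilt 0.0 F [0.2 1.1 0.3] T [0.02 0.   0.  ] open 51.0 j [ 0.08  0.43 -0.45  2.21  0.35  0.57 -0.62]
-> (421, 97.8, 37, 0) tool d [ 0.3 30.3 -1.5] len 30.0 turn y 0.002
```

Emit:
play_rows(
  deltas=[
    {"dr": [0, 0, 0], "xyz": [0.3, 15, -1], "fingers": 0.6},
    {"dr": [0, 0, 0], "xyz": [0, 15, 0], "fingers": 0.6},
    {"dr": [0, 0, 0], "xyz": [0, 0, 0], "fingers": 0.5},
    {"dr": [0, 0, 0], "xyz": [0, 0, 0], "fingers": 0.4},
    {"dr": [0, 0, 0], "xyz": [0, 0, 0], "fingers": 0.3},
    {"dr": [0, 0, 0], "xyz": [0, 0, 0], "fingers": 0},
    {"dr": [0, 0, 0], "xyz": [0, 0, 0], "fingers": 0},
    {"dr": [0, 0, 0], "xyz": [0, 0, 0], "fingers": 0},
    {"dr": [0, 0, 0], "xyz": [0, 0, 0], "fingers": 0},
  ],
)

```text
t: 22.67
tool_pos: [421.9, 97.7, 38.2]
ee_rot: [-0.5, 0.499, -0.5, 0.501]
contact_force: [-1.8, -0.7, 7.5]
opening: 27.1
```

Run:
```python
from h import *
go((421,97.8,160),(635.2,53,160,0))
```

```text
t 22.67 tcp [421.9  97.7  38.2] az 0.002 tilt 0.002 F [-1.8 -0.7  7.5] T [-0.01  0.28 -0.08] open 27.1 j [ 0.04  0.49 -0.41  2.22  0.4   0.5  -0.67]
-> (421, 97.8, 160) tool d [  -0.2 -121.8   -0.6] len 122.0  
-> (635.2, 53, 160, 0) tool d [ 45.2   0.5 214.1] len 219.0 turn y 0.002
```

Emit:
play_rows(
  deltas=[
    {"dr": [0, 0, 0], "xyz": [0, -15, 0], "fingers": 0},
    {"dr": [0, 0, 0], "xyz": [0, -25, 0], "fingers": 0},
    {"dr": [0, 0, 0], "xyz": [0, -30, 0], "fingers": 0},
    {"dr": [0, 0, 0], "xyz": [0, -30, 0], "fingers": 0},
    {"dr": [0, 0, 0], "xyz": [4, -20, 14], "fingers": 0},
    {"dr": [0, 0, 0], "xyz": [6, 0, 30], "fingers": 0},
    {"dr": [0, 0, 0], "xyz": [8, 0, 35], "fingers": 0},
    {"dr": [0, 0, 0], "xyz": [7, 0, 35], "fingers": 0},
    {"dr": [0, 0, 0], "xyz": [7, 0, 35], "fingers": 0},
    {"dr": [0, 0, 0], "xyz": [7, 0, 35], "fingers": 0},
    {"dr": [0, 0, 0], "xyz": [5, 0, 20], "fingers": 0},
    {"dr": [0, 0, 0], "xyz": [1, 0, 9], "fingers": 0},
  ],
)

```text
t: 23.67
tool_pos: [636.7, 50.7, 156.7]
ee_rot: [0.499, -0.5, 0.501, -0.5]
contact_force: [-0.1, -0.5, -2.8]
opening: 27.2
```

Emit:
play_rows(
  deltas=[
    {"dr": [0, 0, 0], "xyz": [0, 0, 0], "fingers": 0},
    {"dr": [0, 0, 0], "xyz": [0, 10, 0], "fingers": 0},
    {"dr": [0, 0, 0], "xyz": [0, 10, 0], "fingers": 0},
    {"dr": [0, 0, 0], "xyz": [0, 0, 0], "fingers": 0},
    {"dr": [0, 0, 0], "xyz": [0, 0, 0], "fingers": 0},
    {"dr": [0, 0, 0], "xyz": [0, 0, 0], "fingers": 0},
    {"dr": [0, 0, 0], "xyz": [0, 0, 0], "fingers": 0},
  ],
)

```text
t: 24.25
tool_pos: [633.9, 53.1, 137.2]
ee_rot: [-0.5, 0.499, -0.5, 0.501]
contact_force: [-0.3, -0.3, -3.2]
opening: 27.2
```

Run:
```python
from h import *
go((635.2,53,130,0))
a=optics.snapshot("top");b=optics.snapshot("side")
for d in DR[1:]:
  for c,im in(("top",a),("side",b)):locate(c,im,"drum",d,0)
locate("side",b,"cap",(500,-26),0)
```

```text
t 24.25 tcp [633.9  53.1 137.2] az 0.002 tilt 0.001 F [-0.3 -0.3 -3.2] T [-0.02  0.01  0.03] open 27.2 j [ 0.18  0.6  -0.44  1.69  0.31  0.92 -0.38]
-> (635.2, 53, 130, 0) tool d [0.1 7.2 1.3] len 7.0 turn y 0.002
top drum [ 434.1 -235. ] area 475 exp 713 px [392.6 237.2]
side drum [ 431.8 -227. ] area 1561 exp 1654 px [276.9 306.4]
top drum [413.7 253.8] area 676 exp 726 px [226.8 244.7]
side drum [416.7 249.9] area 734 exp 791 px [268.5 154.1]
top drum [ 528.7 -350.4] area 661 exp 718 px [429.6 205.5]
side drum [ 531.3 -351.7] area 1963 exp 2065 px [333.6 362.2]
side cap [501.8 -28.9] area 663 exp 795 px [306.2 231.4]
```

Force −3.2 N: held. Insert.

Emit:
play_rows(
  deltas=[
    {"dr": [0, 0, 0], "xyz": [0, 5, 1.3], "fingers": 0},
    {"dr": [0, 0, 0], "xyz": [0, 5, 0], "fingers": 0},
    {"dr": [0, 0, 0], "xyz": [0, 4, 0], "fingers": 0},
    {"dr": [0, 0, 0], "xyz": [0, 4, 0], "fingers": 0},
    {"dr": [0, 0, 0], "xyz": [0, 4, 0], "fingers": 0},
    {"dr": [0, 0, 0], "xyz": [0, 0, 0], "fingers": 0},
    {"dr": [0, 0, 0], "xyz": [0, 0, 0], "fingers": 0},
  ],
)

```text
t: 24.93
tool_pos: [635.2, 52.9, 114.3]
ee_rot: [0.501, -0.5, 0.499, -0.5]
contact_force: [-0.2, 0.5, -3.9]
opening: 27.2
```

Run:
```python
from h import *
st()
```

```text
t 24.93 tcp [635.2  52.9 114.3] az 0.002 tilt 0.001 F [-0.2  0.5 -3.9] T [ 0.06 -0.09  0.02] open 27.2 j [ 0.18  0.63 -0.43  1.7   0.32  0.89 -0.39]
```

Smooth. Go home (TCP 106.2), release and rise.

Emit:
play_rows(
  deltas=[
    {"dr": [0, 0, 0], "xyz": [0, 4, 0], "fingers": 0},
    {"dr": [0, 0, 0], "xyz": [0, 3, 0], "fingers": 0},
    {"dr": [0, 0, 0], "xyz": [0, 2, 0], "fingers": 0},
    {"dr": [0, 0, 0], "xyz": [0, 1, 0], "fingers": 0},
    {"dr": [0, 0, 0], "xyz": [0, 0, 0], "fingers": 0},
    {"dr": [0, 0, 0], "xyz": [0, 0, 0], "fingers": 0},
    {"dr": [0, 0, 0], "xyz": [0, 0, 0], "fingers": 0},
  ],
)

```text
t: 25.52
tool_pos: [635.2, 53.0, 106.3]
ee_rot: [0.501, -0.499, 0.5, -0.5]
contact_force: [-4.1, -0.4, 6.4]
opening: 27.3
```

Run:
```python
from h import *
st()
```

```text
t 25.52 tcp [635.2  53.  106.3] az 0.002 tilt 0.001 F [-4.1 -0.4  6.4] T [-0.11  0.8  -0.02] open 27.3 j [ 0.17  0.64 -0.43  1.7   0.33  0.87 -0.39]
```

Emit:
play_rows(
  deltas=[
    {"dr": [0, 0, 0], "xyz": [0, 0, 0], "fingers": 0.35},
    {"dr": [0, 0, 0], "xyz": [0, 0, 0], "fingers": 0.45},
    {"dr": [0, 0, 0], "xyz": [0, 0, 0], "fingers": 0.6},
    {"dr": [0, 0, 0], "xyz": [0, 0, 0], "fingers": 0.6},
    {"dr": [0, 0, 0], "xyz": [0, -12, 0], "fingers": 0.6},
    {"dr": [0, 0, 0], "xyz": [0, -25, 0], "fingers": 0.6},
    {"dr": [0, 0, 0], "xyz": [0, -30, 0], "fingers": 0.6},
    {"dr": [0, 0, 0], "xyz": [-10, 0, -11], "fingers": 0.6},
    {"dr": [0, 0, 0], "xyz": [-20, 0, -22], "fingers": 0.6},
    {"dr": [0, 0, 0], "xyz": [-25, 0, -28], "fingers": 0.6},
    {"dr": [0, 0, 0], "xyz": [-25, 0, -28], "fingers": 0.6},
    {"dr": [0, 0, 0], "xyz": [-25, 0, -28], "fingers": 0.6},
  ],
)

```text
t: 26.52
tool_pos: [517.1, 158.5, 172.7]
ee_rot: [-0.5, 0.499, -0.5, 0.501]
contact_force: [0.3, 1.4, -0.2]
opening: 50.9
```

Emit:
play_rows(
  deltas=[
    {"dr": [0, 0, 0], "xyz": [-25, 10, -28], "fingers": 0.6},
    {"dr": [0, 0, 0], "xyz": [-25, 20, -28], "fingers": 0.6},
    {"dr": [0, 0, 0], "xyz": [-25, 30, -28], "fingers": 0.6},
    {"dr": [0, 0, 0], "xyz": [-20, 30, -20], "fingers": 0.6},
    {"dr": [0, 0, 0], "xyz": [0, 15, 0], "fingers": 0.6},
    {"dr": [0, 0, 0], "xyz": [0, 0, 0], "fingers": 0.6},
    {"dr": [0, 0, 0], "xyz": [0, 0, 0], "fingers": 0.6},
    {"dr": [0, 0, 0], "xyz": [0, 0, 0], "fingers": 0.6},
    {"dr": [0, 0, 0], "xyz": [0, 0, 0], "fingers": 0.6},
  ],
)

```text
t: 27.27
tool_pos: [420.1, 248.4, 72.6]
ee_rot: [-0.499, 0.5, -0.501, 0.501]
contact_force: [0.4, 0.4, 0.7]
opening: 50.7
```

Run:
```python
from h import *
go((414.3,253.1,37,0))
b=optics.snapshot("side")
for d in DR[2:3]: locate("side",b,"drum",d,0)
cv2.imwrite("pics/d3.png",cv2.resize(b[100:280,220:420],None,fx=2.5,fy=2.5,interpolation=2)[:,:,::-1])
```

```text
t 27.27 tcp [420.1 248.4  72.6] az -0.0 tilt 0.003 F [0.4 0.4 0.7] T [-0.    0.04  0.03] open 50.7 j [-0.2   0.5  -0.48  2.08  0.38  0.64 -0.94]
-> (414.3, 253.1, 37, 0) tool d [-4.6 35.6 -5.9] len 36.0 turn y -0.0
side drum [415.8 252. ] area 738 exp 789 px [268.2 153.7]
```

View pics/d3.png

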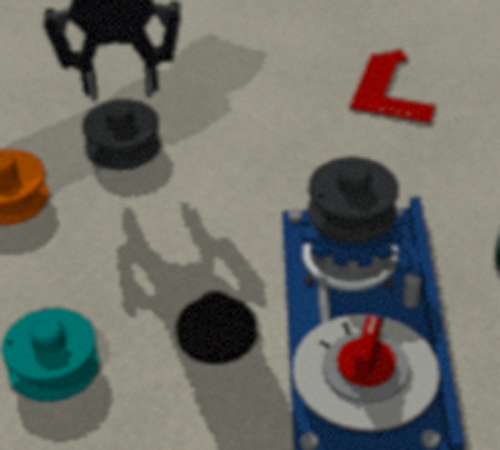

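Emit:
play_rows(
  deltas=[
    {"dr": [0, 0, 0], "xyz": [-4, 8, -5], "fingers": 0.6},
    {"dr": [0, 0, 0], "xyz": [0, 8, 0], "fingers": 0.6},
    {"dr": [0, 0, 0], "xyz": [0, 0, 0], "fingers": 0.6},
    {"dr": [0, 0, 0], "xyz": [0, 0, 0], "fingers": 0.6},
    {"dr": [0, 0, 0], "xyz": [0, 0, 0], "fingers": 0.6},
  ],
)

```text
t: 27.73
tool_pos: [413.1, 252.5, 55.0]
ee_rot: [0.501, -0.5, 0.499, -0.5]
contact_force: [0.3, -0.1, -0.8]
opening: 51.1
```

Run:
```python
from h import *
go((414.5,253.3,37,0))
```

```text
t 27.73 tcp [413.1 252.5  55. ] az 0.002 tilt 0.0 F [ 0.3 -0.1 -0.8] T [-0.   -0.03  0.04] open 51.1 j [-0.23  0.52 -0.46  2.1   0.4   0.61 -0.98]
-> (414.5, 253.3, 37, 0) tool d [-0.8 18.   1.4] len 18.0 turn y 0.002
```

Emit:
play_rows(
  deltas=[
    {"dr": [0, 0, 0], "xyz": [-0.6, 9, 1.2], "fingers": 0.6},
    {"dr": [0, 0, 0], "xyz": [0, 9, 0], "fingers": 0.6},
    {"dr": [0, 0, 0], "xyz": [0, 0, 0], "fingers": 0.5},
    {"dr": [0, 0, 0], "xyz": [0, 0, 0], "fingers": 0.4},
    {"dr": [0, 0, 0], "xyz": [0, 0, 0], "fingers": 0.3},
    {"dr": [0, 0, 0], "xyz": [0, 0, 0], "fingers": 0},
    {"dr": [0, 0, 0], "xyz": [0, 0, 0], "fingers": 0},
    {"dr": [0, 0, 0], "xyz": [0, 0, 0], "fingers": 0},
    {"dr": [0, 0, 0], "xyz": [0, 0, 0], "fingers": 0},
  ],
)

```text
t: 28.48
tool_pos: [414.3, 253.0, 37.1]
ee_rot: [0.501, -0.5, 0.5, -0.5]
contact_force: [-0.2, 0.1, -4.0]
opening: 27.4
```

Run:
```python
from h import *
go((414.3,253.1,195),(635.2,53,195,0))
```

```text
t 28.48 tcp [414.3 253.   37.1] az 0.002 tilt 0.0 F [-0.2  0.1 -4. ] T [0.   0.01 0.08] open 27.4 j [-0.25  0.56 -0.44  2.1   0.43  0.57 -1.  ]
-> (414.3, 253.1, 195) tool d [  -0.  -157.9   -0. ] len 158.0  
-> (635.2, 53, 195, 0) tool d [200.5  -0.  220.5] len 298.0 turn y 0.002
```

Emit:
play_rows(
  deltas=[
    {"dr": [0, 0, 0], "xyz": [0, -15, 0], "fingers": 0},
    {"dr": [0, 0, 0], "xyz": [0, -30, 0], "fingers": 0},
    {"dr": [0, 0, 0], "xyz": [0, -35, 0], "fingers": 0},
    {"dr": [0, 0, 0], "xyz": [0, -35, 0], "fingers": 0},
    {"dr": [0, 0, 0], "xyz": [8, -28, 9], "fingers": 0},
    {"dr": [0, 0, 0], "xyz": [16, -15, 18], "fingers": 0},
    {"dr": [0, 0, 0], "xyz": [23, 0, 25], "fingers": 0},
    {"dr": [0, 0, 0], "xyz": [23, 0, 25], "fingers": 0},
    {"dr": [0, 0, 0], "xyz": [23, 0, 25], "fingers": 0},
    {"dr": [0, 0, 0], "xyz": [23, 0, 25], "fingers": 0},
    {"dr": [0, 0, 0], "xyz": [23, 0, 25], "fingers": 0},
    {"dr": [0, 0, 0], "xyz": [23, 0, 25], "fingers": 0},
  ],
)

```text
t: 29.48
tool_pos: [592.4, 90.0, 194.9]
ee_rot: [0.501, -0.5, 0.499, -0.5]
contact_force: [0.6, -0.6, -4.0]
opening: 27.5
```

Emit:
play_rows(
  deltas=[
    {"dr": [0, 0, 0], "xyz": [20, 0, 24], "fingers": 0},
    {"dr": [0, 0, 0], "xyz": [12, 0, 13], "fingers": 0},
    {"dr": [0, 0, 0], "xyz": [6, 0, 6.5], "fingers": 0},
    {"dr": [0, 0, 0], "xyz": [0, 0, 0], "fingers": 0},
    {"dr": [0, 0, 0], "xyz": [0, 0, 0], "fingers": 0},
    {"dr": [0, 0, 0], "xyz": [0, 0, 0], "fingers": 0},
    {"dr": [0, 0, 0], "xyz": [0, 0, 0], "fingers": 0},
    {"dr": [0, 0, 0], "xyz": [0, 0, 0], "fingers": 0},
  ],
)

```text
t: 30.15
tool_pos: [634.5, 55.1, 195.5]
ee_rot: [-0.501, 0.499, -0.499, 0.501]
contact_force: [-0.0, 0.0, -2.6]
opening: 27.5
```

Run:
```python
from h import *
go((635.2,53,162,0))
```

```text
t 30.15 tcp [634.5  55.1 195.5] az 0.004 tilt 0.0 F [-0.   0.  -2.6] T [-0.06  0.05  0.01] open 27.5 j [ 0.19  0.53 -0.46  1.65  0.27  1.03 -0.34]
-> (635.2, 53, 162, 0) tool d [ 2.1 33.5  0.7] len 34.0 turn y 0.004
```

Emit:
play_rows(
  deltas=[
    {"dr": [0, 0, 0], "xyz": [1.4, 14, 0.6], "fingers": 0},
    {"dr": [0, 0, 0], "xyz": [0, 12, 0], "fingers": 0},
    {"dr": [0, 0, 0], "xyz": [0, 7, 0], "fingers": 0},
    {"dr": [0, 0, 0], "xyz": [0, 0, 0], "fingers": 0},
    {"dr": [0, 0, 0], "xyz": [0, 0, 0], "fingers": 0},
    {"dr": [0, 0, 0], "xyz": [0, 0, 0], "fingers": 0},
    {"dr": [0, 0, 0], "xyz": [0, 0, 0], "fingers": 0},
  ],
)

```text
t: 30.73
tool_pos: [636.3, 52.4, 162.6]
ee_rot: [-0.5, 0.499, -0.5, 0.501]
contact_force: [0.2, -0.4, -3.6]
opening: 27.3
```

Run:
```python
from h import *
go((635.2,53,139,0))
```

```text
t 30.73 tcp [636.3  52.4 162.6] az 0.002 tilt 0.001 F [ 0.2 -0.4 -3.6] T [-0.06  0.02  0.  ] open 27.3 j [ 0.19  0.57 -0.44  1.67  0.29  0.97 -0.36]
-> (635.2, 53, 139, 0) tool d [-0.6 23.6 -1.1] len 24.0 turn y 0.002
```

Emit:
play_rows(
  deltas=[
    {"dr": [0, 0, 0], "xyz": [-0.6, 5, -1], "fingers": 0},
    {"dr": [0, 0, 0], "xyz": [0, 4, 0], "fingers": 0},
    {"dr": [0, 0, 0], "xyz": [0, 4, 0], "fingers": 0},
    {"dr": [0, 0, 0], "xyz": [0, 4, 0], "fingers": 0},
    {"dr": [0, 0, 0], "xyz": [0, 0, 0], "fingers": 0},
    {"dr": [0, 0, 0], "xyz": [0, 0, 0], "fingers": 0},
  ],
)

```text
t: 31.23
tool_pos: [634.7, 52.4, 144.6]
ee_rot: [0.501, -0.5, 0.5, -0.5]
contact_force: [0.8, -1.4, -4.1]
opening: 27.1
```

Run:
```python
from h import *
go((635.2,53,139,0))
```

```text
t 31.23 tcp [634.7  52.4 144.6] az 0.002 tilt 0.001 F [ 0.8 -1.4 -4.1] T [-0.26 -0.14 -0.01] open 27.1 j [ 0.18  0.59 -0.44  1.68  0.3   0.94 -0.37]
-> (635.2, 53, 139, 0) tool d [-0.6  5.6  0.5] len 6.0 turn y 0.002
```

Emit:
play_rows(
  deltas=[
    {"dr": [0, 0, 0], "xyz": [-0.3, 2.5, 0.3], "fingers": 0},
    {"dr": [0, 0, 0], "xyz": [0, 2.5, 0], "fingers": 0},
    {"dr": [0, 0, 0], "xyz": [0, 2, 0], "fingers": 0},
    {"dr": [0, 0, 0], "xyz": [0, 0, 0], "fingers": 0},
    {"dr": [0, 0, 0], "xyz": [0, 0, 0], "fingers": 0},
    {"dr": [0, 0, 0], "xyz": [0, 0, 0], "fingers": 0},
  ],
)

```text
t: 31.73
tool_pos: [635.5, 52.5, 139.2]
ee_rot: [0.5, -0.499, 0.5, -0.5]
contact_force: [-2.2, -5.1, 5.8]
opening: 27.1
```

Run:
```python
from h import *
st()
```

```text
t 31.73 tcp [635.5  52.5 139.2] az 0.001 tilt 0.001 F [-2.2 -5.1  5.8] T [-0.82  0.64  0.03] open 27.1 j [ 0.18  0.6  -0.43  1.69  0.3   0.93 -0.37]
```

Emit:
play_rows(
  deltas=[
    {"dr": [0, 0, 0], "xyz": [0, 0, 0], "fingers": 0.35},
    {"dr": [0, 0, 0], "xyz": [0, 0, 0], "fingers": 0.45},
    {"dr": [0, 0, 0], "xyz": [0, 0, 0], "fingers": 0.6},
    {"dr": [0, 0, 0], "xyz": [0, 0, 0], "fingers": 0.6},
    {"dr": [0, 0, 0], "xyz": [0, -12, 0], "fingers": 0.6},
    {"dr": [0, 0, 0], "xyz": [0, -25, 0], "fingers": 0.6},
    {"dr": [0, 0, 0], "xyz": [0, -25, 0], "fingers": 0.6},
    {"dr": [0, 0, 0], "xyz": [13, 0, -10], "fingers": 0.6},
    {"dr": [0, 0, 0], "xyz": [27, 0, -20], "fingers": 0.6},
    {"dr": [0, 0, 0], "xyz": [31, 0, -23], "fingers": 0.6},
    {"dr": [0, 0, 0], "xyz": [31, 0, -23], "fingers": 0.6},
    {"dr": [0, 0, 0], "xyz": [31, 0, -23], "fingers": 0.6},
  ],
)

```text
t: 32.73
tool_pos: [535.7, -80.7, 201.0]
ee_rot: [-0.5, 0.499, -0.5, 0.501]
contact_force: [1.3, -0.3, -0.1]
opening: 51.3
```

Emit:
play_rows(
  deltas=[
    {"dr": [0, 0, 0], "xyz": [31, 0, -23], "fingers": 0.6},
    {"dr": [0, 0, 0], "xyz": [31, 0, -23], "fingers": 0.6},
    {"dr": [0, 0, 0], "xyz": [31, 15, -23], "fingers": 0.6},
    {"dr": [0, 0, 0], "xyz": [31, 25, -23], "fingers": 0.6},
    {"dr": [0, 0, 0], "xyz": [20, 30, -14], "fingers": 0.6},
    {"dr": [0, 0, 0], "xyz": [0, 30, 0], "fingers": 0.6},
    {"dr": [0, 0, 0], "xyz": [0, 28, 0], "fingers": 0.6},
    {"dr": [0, 0, 0], "xyz": [0, 0, 0], "fingers": 0.6},
    {"dr": [0, 0, 0], "xyz": [0, 0, 0], "fingers": 0.6},
    {"dr": [0, 0, 0], "xyz": [0, 0, 0], "fingers": 0.6},
    {"dr": [0, 0, 0], "xyz": [0, 0, 0], "fingers": 0.6},
  ],
)

```text
t: 33.65
tool_pos: [434.7, -221.6, 76.5]
ee_rot: [-0.5, 0.498, -0.501, 0.501]
contact_force: [0.4, 0.4, 0.3]
opening: 51.2
```

Run:
```python
from h import *
go((429.7,-225,37,0))
b=optics.snapshot("side")
for d in DR[1::2]: locate("side",b,"drum",d,0)
locate("side",b,"cap",(500,-26),0)
cv2.imwrite("pics/d2.png",cv2.resize(b[100:360,220:420],None,fx=2.2,fy=2.2,interpolation=2)[:,:,::-1])
```

```text
t 33.65 tcp [ 434.7 -221.6   76.5] az 0.003 tilt 0.004 F [0.4 0.4 0.3] T [0.04 0.   0.02] open 51.2 j [ 0.7   0.46 -0.35  2.09  0.27  0.63  0.17]
-> (429.7, -225, 37, 0) tool d [ 3.3 39.5 -5.1] len 40.0 turn y 0.003
side drum [ 435.5 -131.8] area 4567 exp 1398 px [277.9 267.3]
side drum [ 531.3 -351.6] area 1928 exp 2064 px [333.6 362.1]
side cap [441.3 -78.8] area 2641 exp 868 px [280.5 250.4]
```

View pics/d2.png

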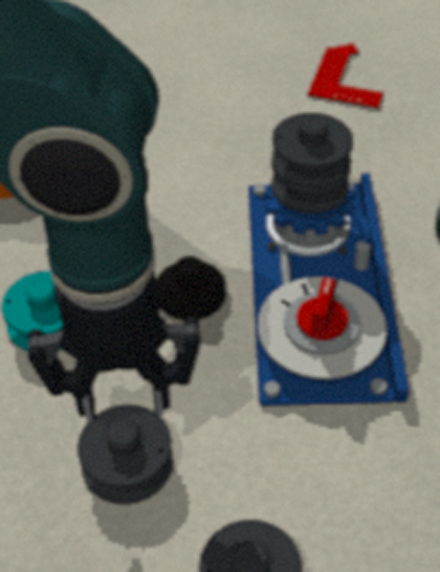

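Emit:
play_rows(
  deltas=[
    {"dr": [0, 0, 0], "xyz": [2.5, 10, -4], "fingers": 0.6},
    {"dr": [0, 0, 0], "xyz": [0, 10, 0], "fingers": 0.6},
    {"dr": [0, 0, 0], "xyz": [0, 0, 0], "fingers": 0.6},
    {"dr": [0, 0, 0], "xyz": [0, 0, 0], "fingers": 0.6},
    {"dr": [0, 0, 0], "xyz": [0, 0, 0], "fingers": 0.6},
  ],
)

```text
t: 34.12
tool_pos: [428.8, -223.7, 54.3]
ee_rot: [0.501, -0.5, 0.499, -0.5]
contact_force: [0.1, -0.4, 0.1]
opening: 51.4
```

Run:
```python
from h import *
go((429.7,-225,37,0))
```

```text
t 34.12 tcp [ 428.8 -223.7   54.3] az 0.002 tilt 0.001 F [ 0.1 -0.4  0.1] T [-0.03 -0.01  0.07] open 51.4 j [ 0.69  0.5  -0.33  2.1   0.29  0.58  0.15]
-> (429.7, -225, 37, 0) tool d [ 1.3 17.3  0.9] len 17.0 turn y 0.002
```

Emit:
play_rows(
  deltas=[
    {"dr": [0, 0, 0], "xyz": [1.2, 9, 0.5], "fingers": 0.6},
    {"dr": [0, 0, 0], "xyz": [0, 8, 0], "fingers": 0.6},
    {"dr": [0, 0, 0], "xyz": [0, 0, 0], "fingers": 0.5},
    {"dr": [0, 0, 0], "xyz": [0, 0, 0], "fingers": 0.4},
    {"dr": [0, 0, 0], "xyz": [0, 0, 0], "fingers": 0.3},
    {"dr": [0, 0, 0], "xyz": [0, 0, 0], "fingers": 0},
    {"dr": [0, 0, 0], "xyz": [0, 0, 0], "fingers": 0},
    {"dr": [0, 0, 0], "xyz": [0, 0, 0], "fingers": 0},
    {"dr": [0, 0, 0], "xyz": [0, 0, 0], "fingers": 0},
  ],
)

```text
t: 34.87
tool_pos: [429.3, -225.0, 37.5]
ee_rot: [0.5, -0.5, 0.499, -0.5]
contact_force: [-0.3, 0.6, -1.9]
opening: 27.7
```

Run:
```python
from h import *
go((429.7,-225,230),(635.2,53,230,0))
```

```text
t 34.87 tcp [ 429.3 -225.    37.5] az 0.002 tilt 0.0 F [-0.3  0.6 -1.9] T [ 0.13 -0.   -0.07] open 27.7 j [ 0.68  0.53 -0.32  2.11  0.31  0.55  0.14]
-> (429.7, -225, 230) tool d [   0.  -192.5    0.4] len 193.0  
-> (635.2, 53, 230, 0) tool d [-277.6    0.   206. ] len 346.0 turn y 0.002
```

Emit:
play_rows(
  deltas=[
    {"dr": [0, 0, 0], "xyz": [0, -15, 0], "fingers": 0},
    {"dr": [0, 0, 0], "xyz": [0, -30, 0], "fingers": 0},
    {"dr": [0, 0, 0], "xyz": [0, -35, 0], "fingers": 0},
    {"dr": [0, 0, 0], "xyz": [0, -35, 0], "fingers": 0},
    {"dr": [0, 0, 0], "xyz": [0, -35, 0], "fingers": 0},
    {"dr": [0, 0, 0], "xyz": [-13, -28, 10], "fingers": 0},
    {"dr": [0, 0, 0], "xyz": [-24, -14, 18], "fingers": 0},
    {"dr": [0, 0, 0], "xyz": [-29, 0, 21], "fingers": 0},
    {"dr": [0, 0, 0], "xyz": [-29, 0, 21], "fingers": 0},
    {"dr": [0, 0, 0], "xyz": [-29, 0, 21], "fingers": 0},
    {"dr": [0, 0, 0], "xyz": [-29, 0, 21], "fingers": 0},
    {"dr": [0, 0, 0], "xyz": [-29, 0, 21], "fingers": 0},
  ],
)

```text
t: 35.87
tool_pos: [562.4, -41.7, 229.3]
ee_rot: [0.501, -0.5, 0.5, -0.5]
contact_force: [0.6, -0.2, -3.0]
opening: 27.1
```

Emit:
play_rows(
  deltas=[
    {"dr": [0, 0, 0], "xyz": [-29, 0, 21], "fingers": 0},
    {"dr": [0, 0, 0], "xyz": [-29, 0, 21], "fingers": 0},
    {"dr": [0, 0, 0], "xyz": [-20, 0, 16], "fingers": 0},
    {"dr": [0, 0, 0], "xyz": [-12, 0, 9], "fingers": 0},
    {"dr": [0, 0, 0], "xyz": [-6, 0, 6], "fingers": 0},
    {"dr": [0, 0, 0], "xyz": [0, 0, 0], "fingers": 0},
    {"dr": [0, 0, 0], "xyz": [0, 0, 0], "fingers": 0},
    {"dr": [0, 0, 0], "xyz": [0, 0, 0], "fingers": 0},
    {"dr": [0, 0, 0], "xyz": [0, 0, 0], "fingers": 0},
    {"dr": [0, 0, 0], "xyz": [0, 0, 0], "fingers": 0},
  ],
)

```text
t: 36.7
tool_pos: [634.5, 51.7, 229.7]
ee_rot: [0.5, -0.5, 0.5, -0.5]
contact_force: [-0.1, -0.2, -3.2]
opening: 27.3
```

Run:
```python
from h import *
go((635.2,53,197,0))
b=optics.snapshot("side")
locate("side",b,"drum",DR[3],0);locate("side",b,"cap",(500,-26),0)
```

```text
t 36.7 tcp [634.5  51.7 229.7] az -0.0 tilt 0.001 F [-0.1 -0.2 -3.2] T [ 0.04 -0.02 -0.05] open 27.3 j [ 0.23  0.51 -0.51  1.61  0.27  1.09 -0.35]
-> (635.2, 53, 197, 0) tool d [-1.3 32.7  0.7] len 33.0 turn y -0.0
side drum [ 531.3 -351.8] area 1968 exp 2066 px [333.6 362.2]
side cap [501.7 -28.9] area 663 exp 794 px [306.2 231.4]
```

Emit:
play_rows(
  deltas=[
    {"dr": [0, 0, 0], "xyz": [-1, 14, 0.5], "fingers": 0},
    {"dr": [0, 0, 0], "xyz": [0, 12, 0], "fingers": 0},
    {"dr": [0, 0, 0], "xyz": [0, 6, 0], "fingers": 0},
    {"dr": [0, 0, 0], "xyz": [0, 0, 0], "fingers": 0},
    {"dr": [0, 0, 0], "xyz": [0, 0, 0], "fingers": 0},
    {"dr": [0, 0, 0], "xyz": [0, 0, 0], "fingers": 0},
    {"dr": [0, 0, 0], "xyz": [0, 0, 0], "fingers": 0},
  ],
)

```text
t: 37.33
tool_pos: [635.7, 54.5, 198.0]
ee_rot: [-0.5, 0.499, -0.5, 0.501]
contact_force: [-0.1, 0.0, -3.6]
opening: 27.0
```

Run:
```python
from h import *
go((635.2,52.8,173.5,0))
```

```text
t 37.33 tcp [635.7  54.5 198. ] az 0.002 tilt 0.001 F [-0.1  0.  -3.6] T [-0.04 -0.01 -0.01] open 27.0 j [ 0.22  0.54 -0.5   1.64  0.29  1.04 -0.36]
-> (635.2, 52.8, 173.5, 0) tool d [ 1.7 24.5 -0.5] len 25.0 turn y 0.002
```

Emit:
play_rows(
  deltas=[
    {"dr": [0, 0, 0], "xyz": [1.5, 4, -0.5], "fingers": 0},
    {"dr": [0, 0, 0], "xyz": [0, 4, 0], "fingers": 0},
    {"dr": [0, 0, 0], "xyz": [0, 4, 0], "fingers": 0},
    {"dr": [0, 0, 0], "xyz": [0, 4, 0], "fingers": 0},
    {"dr": [0, 0, 0], "xyz": [0, 3, 0], "fingers": 0},
    {"dr": [0, 0, 0], "xyz": [0, 0, 0], "fingers": 0},
    {"dr": [0, 0, 0], "xyz": [0, 0, 0], "fingers": 0},
  ],
)

```text
t: 37.92
tool_pos: [634.6, 53.1, 178.0]
ee_rot: [0.501, -0.5, 0.499, -0.5]
contact_force: [0.5, 1.4, -3.8]
opening: 27.1
```

Run:
```python
from h import *
go((635.2,52.8,173.5,0))
```

```text
t 37.92 tcp [634.6  53.1 178. ] az 0.002 tilt 0.001 F [ 0.5  1.4 -3.8] T [ 0.33 -0.04 -0.04] open 27.1 j [ 0.22  0.56 -0.49  1.66  0.3   1.   -0.37]
-> (635.2, 52.8, 173.5, 0) tool d [0.3 4.5 0.6] len 5.0 turn y 0.002
```

Emit:
play_rows(
  deltas=[
    {"dr": [0, 0, 0], "xyz": [0, 2.5, 0.3], "fingers": 0},
    {"dr": [0, 0, 0], "xyz": [0, 2, 0], "fingers": 0},
    {"dr": [0, 0, 0], "xyz": [0, 1.5, 0], "fingers": 0},
    {"dr": [0, 0, 0], "xyz": [0, 0, 0], "fingers": 0},
    {"dr": [0, 0, 0], "xyz": [0, 0, 0], "fingers": 0},
    {"dr": [0, 0, 0], "xyz": [0, 0, 0], "fingers": 0},
  ],
)

```text
t: 38.42
tool_pos: [635.4, 53.2, 173.5]
ee_rot: [-0.5, 0.499, -0.5, 0.501]
contact_force: [-3.2, 1.4, 4.8]
opening: 27.2
```

Run:
```python
from h import *
st()
```

```text
t 38.42 tcp [635.4  53.2 173.5] az 0.002 tilt 0.001 F [-3.2  1.4  4.8] T [0.25 0.54 0.01] open 27.2 j [ 0.21  0.56 -0.49  1.66  0.3   0.99 -0.37]
```

Emit:
play_rows(
  deltas=[
    {"dr": [0, 0, 0], "xyz": [0, 0, 0], "fingers": 0.35},
    {"dr": [0, 0, 0], "xyz": [0, 0, 0], "fingers": 0.45},
    {"dr": [0, 0, 0], "xyz": [0, 0, 0], "fingers": 0.6},
    {"dr": [0, 0, 0], "xyz": [0, 0, 0], "fingers": 0.6},
    {"dr": [0, 0, 0], "xyz": [0, -12, 0], "fingers": 0.6},
    {"dr": [0, 0, 0], "xyz": [0, -25, 0], "fingers": 0.6},
    {"dr": [0, 0, 0], "xyz": [0, -20, 0], "fingers": 0.6},
    {"dr": [0, 0, 0], "xyz": [14, 0, -4], "fingers": 0.6},
    {"dr": [0, 0, 0], "xyz": [28, 0, -7], "fingers": 0.6},
    {"dr": [0, 0, 0], "xyz": [36, 0, -9.5], "fingers": 0.6},
    {"dr": [0, 0, 0], "xyz": [36, 0, -9.5], "fingers": 0.6},
    {"dr": [0, 0, 0], "xyz": [36, 0, -9.5], "fingers": 0.6},
  ],
)

```text
t: 39.42
tool_pos: [595.2, -99.1, 229.9]
ee_rot: [0.501, -0.499, 0.5, -0.5]
contact_force: [-0.1, -0.0, -0.2]
opening: 51.4
```

Emit:
play_rows(
  deltas=[
    {"dr": [0, 0, 0], "xyz": [36, 0, -9.5], "fingers": 0.6},
    {"dr": [0, 0, 0], "xyz": [36, 0, -9.5], "fingers": 0.6},
    {"dr": [0, 0, 0], "xyz": [36, 0, -9.5], "fingers": 0.6},
    {"dr": [0, 0, 0], "xyz": [36, 10, -9.5], "fingers": 0.6},
    {"dr": [0, 0, 0], "xyz": [36, 20, -9.5], "fingers": 0.6},
    {"dr": [0, 0, 0], "xyz": [36, 30, -9.5], "fingers": 0.6},
    {"dr": [0, 0, 0], "xyz": [24, 35, -7], "fingers": 0.6},
    {"dr": [0, 0, 0], "xyz": [13, 35, -2], "fingers": 0.6},
    {"dr": [0, 0, 0], "xyz": [0, 28, 0], "fingers": 0.6},
    {"dr": [0, 0, 0], "xyz": [0, 0, 0], "fingers": 0.6},
    {"dr": [0, 0, 0], "xyz": [0, 0, 0], "fingers": 0.6},
    {"dr": [0, 0, 0], "xyz": [0, 0, 0], "fingers": 0.6},
  ],
)

```text
t: 40.42
tool_pos: [533.5, -344.2, 78.7]
ee_rot: [-0.5, 0.498, -0.5, 0.501]
contact_force: [0.5, 0.2, 1.3]
opening: 51.0
```

Run:
```python
from h import *
go((529,-350,37,0))
a=optics.snapshot("top");b=optics.snapshot("side")
locate("top",a,"cap",(500,-26),0);locate("side",b,"cap",(500,-26),0)
cv2.imwrite("pics/d4.png",np.hstack([cv2.resize(a[110:250,270:460],None,fx=2,fy=2,interpolation=2),cv2.resize(b[110:400,220:420],None,fx=2,fy=2,interpolation=2)[:280]])[:,:,::-1]) if 0 else cv2.imwrite("pics/d4.png",cv2.resize(b[100:400,220:460],None,fx=2,fy=2,interpolation=2)[:,:,::-1])
```

```text
t 40.42 tcp [ 533.5 -344.2   78.7] az 0.003 tilt 0.003 F [0.5 0.2 1.3] T [ 0.03 -0.01 -0.06] open 51.0 j [ 0.79  0.66 -0.37  1.73  0.31  0.81  0.28]
-> (529, -350, 37, 0) tool d [ 5.7 41.7 -4.6] len 42.0 turn y 0.003
top cap [499.1 -27.1] area 467 exp 515 px [322.  216.2]
side cap [554.3 -70.9] area 1344 exp 841 px [330.7 243.8]
```

View pics/d4.png

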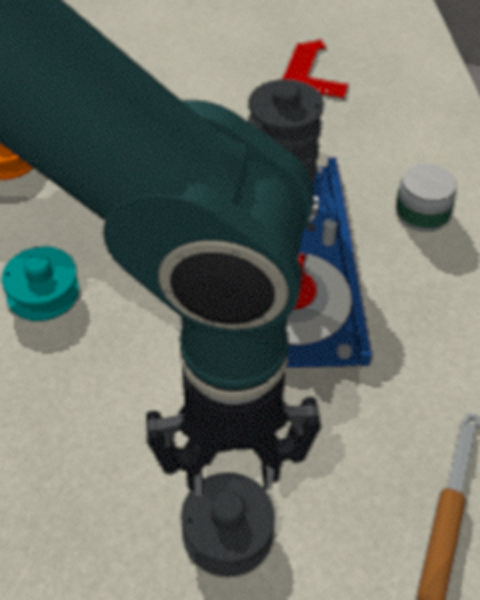

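Emit:
play_rows(
  deltas=[
    {"dr": [0, 0, 0], "xyz": [4.5, 12, -3.5], "fingers": 0.6},
    {"dr": [0, 0, 0], "xyz": [0, 12, 0], "fingers": 0.6},
    {"dr": [0, 0, 0], "xyz": [0, 0, 0], "fingers": 0.6},
    {"dr": [0, 0, 0], "xyz": [0, 0, 0], "fingers": 0.6},
    {"dr": [0, 0, 0], "xyz": [0, 0, 0], "fingers": 0.6},
  ],
)

```text
t: 40.93
tool_pos: [528.5, -348.8, 52.5]
ee_rot: [-0.501, 0.5, -0.499, 0.501]
contact_force: [0.4, -0.1, 0.5]
opening: 51.4
```

Run:
```python
from h import *
go((529,-350,37,0))
```

```text
t 40.93 tcp [ 528.5 -348.8   52.5] az 0.002 tilt 0.0 F [ 0.4 -0.1  0.5] T [-0.04 -0.05 -0.02] open 51.4 j [ 0.79  0.69 -0.35  1.74  0.32  0.77  0.28]
-> (529, -350, 37, 0) tool d [ 1.2 15.5  0.5] len 16.0 turn y 0.002
```

Emit:
play_rows(
  deltas=[
    {"dr": [0, 0, 0], "xyz": [1.2, 8, 0.3], "fingers": 0.6},
    {"dr": [0, 0, 0], "xyz": [0, 7, 0], "fingers": 0.6},
    {"dr": [0, 0, 0], "xyz": [0, 0, 0], "fingers": 0.5},
    {"dr": [0, 0, 0], "xyz": [0, 0, 0], "fingers": 0.4},
    {"dr": [0, 0, 0], "xyz": [0, 0, 0], "fingers": 0.3},
    {"dr": [0, 0, 0], "xyz": [0, 0, 0], "fingers": 0},
    {"dr": [0, 0, 0], "xyz": [0, 0, 0], "fingers": 0},
    {"dr": [0, 0, 0], "xyz": [0, 0, 0], "fingers": 0},
    {"dr": [0, 0, 0], "xyz": [0, 0, 0], "fingers": 0},
  ],
)

```text
t: 41.68
tool_pos: [528.8, -350.1, 37.8]
ee_rot: [-0.5, 0.499, -0.499, 0.501]
contact_force: [0.0, 0.6, -0.8]
opening: 26.8
```

Run:
```python
from h import *
go((529,-350,262),(635.2,53,262,0))
```

```text
t 41.68 tcp [ 528.8 -350.1   37.8] az 0.002 tilt 0.0 F [ 0.   0.6 -0.8] T [ 0.03 -0.08 -0.03] open 26.8 j [ 0.78  0.71 -0.34  1.74  0.33  0.75  0.27]
-> (529, -350, 262) tool d [-1.000e-01 -2.242e+02  2.000e-01] len 224.0  
-> (635.2, 53, 262, 0) tool d [-402.8    0.   107. ] len 417.0 turn y 0.002
```

Emit:
play_rows(
  deltas=[
    {"dr": [0, 0, 0], "xyz": [0, -15, 0], "fingers": 0},
    {"dr": [0, 0, 0], "xyz": [0, -30, 0], "fingers": 0},
    {"dr": [0, 0, 0], "xyz": [0, -35, 0], "fingers": 0},
    {"dr": [0, 0, 0], "xyz": [0, -35, 0], "fingers": 0},
    {"dr": [0, 0, 0], "xyz": [0, -35, 0], "fingers": 0},
    {"dr": [0, 0, 0], "xyz": [-12, -32, 4], "fingers": 0},
    {"dr": [0, 0, 0], "xyz": [-24, -28, 7], "fingers": 0},
    {"dr": [0, 0, 0], "xyz": [-32, -14, 8], "fingers": 0},
    {"dr": [0, 0, 0], "xyz": [-35, 0, 9], "fingers": 0},
    {"dr": [0, 0, 0], "xyz": [-35, 0, 9], "fingers": 0},
    {"dr": [0, 0, 0], "xyz": [-35, 0, 9], "fingers": 0},
    {"dr": [0, 0, 0], "xyz": [-35, 0, 9], "fingers": 0},
  ],
)

```text
t: 42.68
tool_pos: [583.0, -140.5, 262.9]
ee_rot: [0.501, -0.499, 0.5, -0.5]
contact_force: [0.9, -0.3, -3.5]
opening: 27.1
```

Emit:
play_rows(
  deltas=[
    {"dr": [0, 0, 0], "xyz": [-35, 0, 9], "fingers": 0},
    {"dr": [0, 0, 0], "xyz": [-35, 0, 9], "fingers": 0},
    {"dr": [0, 0, 0], "xyz": [-35, 0, 9], "fingers": 0},
    {"dr": [0, 0, 0], "xyz": [-30, 0, 9], "fingers": 0},
    {"dr": [0, 0, 0], "xyz": [-28, 0, 8], "fingers": 0},
    {"dr": [0, 0, 0], "xyz": [-18, 0, 5], "fingers": 0},
    {"dr": [0, 0, 0], "xyz": [-10, 0, 2], "fingers": 0},
    {"dr": [0, 0, 0], "xyz": [-3.8, 0, 1], "fingers": 0},
    {"dr": [0, 0, 0], "xyz": [0, 0, 0], "fingers": 0},
    {"dr": [0, 0, 0], "xyz": [0, 0, 0], "fingers": 0},
    {"dr": [0, 0, 0], "xyz": [0, 0, 0], "fingers": 0},
    {"dr": [0, 0, 0], "xyz": [0, 0, 0], "fingers": 0},
  ],
)

```text
t: 43.68
tool_pos: [635.0, 50.7, 261.7]
ee_rot: [0.5, -0.5, 0.5, -0.5]
contact_force: [0.4, 0.6, -4.4]
opening: 26.9
```

Run:
```python
from h import *
go((635.2,53,232,0))
```

```text
t 43.68 tcp [635.   50.7 261.7] az -0.001 tilt 0.001 F [ 0.4  0.6 -4.4] T [ 0.02 -0.01  0.01] open 26.9 j [ 0.25  0.48 -0.53  1.58  0.26  1.15 -0.34]
-> (635.2, 53, 232, 0) tool d [-2.3 29.7  0.2] len 30.0 turn y -0.001
```

Emit:
play_rows(
  deltas=[
    {"dr": [0, 0, 0], "xyz": [-1.2, 12, 0.2], "fingers": 0},
    {"dr": [0, 0, 0], "xyz": [0, 11, 0], "fingers": 0},
    {"dr": [0, 0, 0], "xyz": [0, 6, 0], "fingers": 0},
    {"dr": [0, 0, 0], "xyz": [0, 0, 0], "fingers": 0},
    {"dr": [0, 0, 0], "xyz": [0, 0, 0], "fingers": 0},
    {"dr": [0, 0, 0], "xyz": [0, 0, 0], "fingers": 0},
    {"dr": [0, 0, 0], "xyz": [0, 0, 0], "fingers": 0},
  ],
)

```text
t: 44.27
tool_pos: [635.6, 54.2, 233.2]
ee_rot: [-0.5, 0.499, -0.5, 0.501]
contact_force: [0.3, -0.5, -3.8]
opening: 27.2
```

Run:
```python
from h import *
go((635.2,53,207.8,0))
```

```text
t 44.27 tcp [635.6  54.2 233.2] az 0.002 tilt 0.001 F [ 0.3 -0.5 -3.8] T [-0.04  0.02  0.02] open 27.2 j [ 0.24  0.51 -0.53  1.61  0.28  1.1  -0.35]
-> (635.2, 53, 207.8, 0) tool d [ 1.2 25.4 -0.4] len 25.0 turn y 0.002
```

Emit:
play_rows(
  deltas=[
    {"dr": [0, 0, 0], "xyz": [1, 4, -0.4], "fingers": 0},
    {"dr": [0, 0, 0], "xyz": [0, 4, 0], "fingers": 0},
    {"dr": [0, 0, 0], "xyz": [0, 4, 0], "fingers": 0},
    {"dr": [0, 0, 0], "xyz": [0, 4, 0], "fingers": 0},
    {"dr": [0, 0, 0], "xyz": [0, 4, 0], "fingers": 0},
    {"dr": [0, 0, 0], "xyz": [0, 0, 0], "fingers": 0},
    {"dr": [0, 0, 0], "xyz": [0, 0, 0], "fingers": 0},
  ],
)

```text
t: 44.85
tool_pos: [634.7, 53.0, 212.4]
ee_rot: [0.501, -0.5, 0.499, -0.5]
contact_force: [-0.5, -0.2, -3.1]
opening: 27.5
```

Run:
```python
from h import *
go((635.2,53,207.8,0))
```

```text
t 44.85 tcp [634.7  53.  212.4] az 0.002 tilt 0.001 F [-0.5 -0.2 -3.1] T [ 0.01  0.03 -0.04] open 27.5 j [ 0.24  0.53 -0.52  1.63  0.29  1.06 -0.36]
-> (635.2, 53, 207.8, 0) tool d [-0.   4.6  0.5] len 5.0 turn y 0.002
```

Emit:
play_rows(
  deltas=[
    {"dr": [0, 0, 0], "xyz": [0, 2.5, 0.3], "fingers": 0},
    {"dr": [0, 0, 0], "xyz": [0, 2, 0], "fingers": 0},
    {"dr": [0, 0, 0], "xyz": [0, 1.5, 0], "fingers": 0},
    {"dr": [0, 0, 0], "xyz": [0, 0, 0], "fingers": 0},
    {"dr": [0, 0, 0], "xyz": [0, 0, 0], "fingers": 0},
    {"dr": [0, 0, 0], "xyz": [0, 0, 0], "fingers": 0},
  ],
)

```text
t: 45.35
tool_pos: [635.4, 53.1, 207.7]
ee_rot: [-0.5, 0.499, -0.5, 0.501]
contact_force: [-3.2, -1.0, 5.0]
opening: 27.1
```

Run:
```python
from h import *
st()
```

```text
t 45.35 tcp [635.4  53.1 207.7] az 0.002 tilt 0.001 F [-3.2 -1.   5. ] T [-0.14  0.6   0.04] open 27.1 j [ 0.24  0.53 -0.52  1.63  0.29  1.06 -0.37]
```

Emit:
play_rows(
  deltas=[
    {"dr": [0, 0, 0], "xyz": [0, 0, 0], "fingers": 0.35},
    {"dr": [0, 0, 0], "xyz": [0, 0, 0], "fingers": 0.45},
    {"dr": [0, 0, 0], "xyz": [0, 0, 0], "fingers": 0.6},
    {"dr": [0, 0, 0], "xyz": [0, 0, 0], "fingers": 0.6},
    {"dr": [0, 0, 0], "xyz": [0, -12, 0], "fingers": 0.6},
    {"dr": [0, 0, 0], "xyz": [0, -25, 0], "fingers": 0.6},
    {"dr": [0, 0, 0], "xyz": [0, -13, 0], "fingers": 0.6},
    {"dr": [0, 0, 0], "xyz": [10, 0, -18], "fingers": 0.6},
    {"dr": [0, 0, 0], "xyz": [20, 0, -34], "fingers": 0.6},
    {"dr": [0, 0, 0], "xyz": [20, 0, -34], "fingers": 0.6},
    {"dr": [0, 0, 0], "xyz": [20, 0, -34], "fingers": 0.6},
    {"dr": [0, 0, 0], "xyz": [9.3, 0, -15], "fingers": 0.6},
  ],
)

```text
t: 46.35
tool_pos: [496.8, -29.0, 257.1]
ee_rot: [0.501, -0.5, 0.5, -0.499]
contact_force: [0.2, -1.0, 0.7]
opening: 51.4
```

Emit:
play_rows(
  deltas=[
    {"dr": [0, 0, 0], "xyz": [0, 25, 0], "fingers": 0.6},
    {"dr": [0, 0, 0], "xyz": [0, 35, 0], "fingers": 0.6},
    {"dr": [0, 0, 0], "xyz": [0, 35, 0], "fingers": 0.6},
    {"dr": [0, 0, 0], "xyz": [0, 35, 0], "fingers": 0.6},
    {"dr": [0, 0, 0], "xyz": [0, 30, 0], "fingers": 0.6},
    {"dr": [0, 0, 0], "xyz": [0, 20, 0], "fingers": 0.6},
    {"dr": [0, 0, 0], "xyz": [0, 0, 0], "fingers": 0.6},
    {"dr": [0, 0, 0], "xyz": [0, 0, 0], "fingers": 0.6},
    {"dr": [0, 0, 0], "xyz": [0, 0, 0], "fingers": 0.6},
    {"dr": [0, 0, 0], "xyz": [0, 0, 0], "fingers": 0.6},
  ],
)

```text
t: 47.18
tool_pos: [501.9, -26.5, 78.7]
ee_rot: [-0.5, 0.498, -0.501, 0.501]
contact_force: [-0.9, 0.1, 1.0]
opening: 51.2
```

Run:
```python
from h import *
go((500,-26.2,33,0))
b=optics.snapshot("side")
print([ (d["location"],d["confidence"]) for d in optics.landmark_of("side","cap")], proj("side",[500.2,-26.2,0]))
cv2.imwrite("pics/cap.png",cv2.resize(b[80:320,220:420],None,fx=2.4,fy=2.4,interpolation=2)[:,:,::-1])
```

```text
t 47.18 tcp [501.9 -26.5  78.7] az 0.002 tilt 0.004 F [-0.9  0.1  1. ] T [0.01 0.03 0.02] open 51.2 j [ 0.37  0.5  -0.46  2.05  0.35  0.67 -0.33]
-> (500, -26.2, 33, 0) tool d [-0.3 45.7 -2. ] len 46.0 turn y 0.002
[([362.7, 192.3], 0.64), ([307.0, 231.1], 0.62)] [305.60774163 232.48519248]
```

View pics/cap.png

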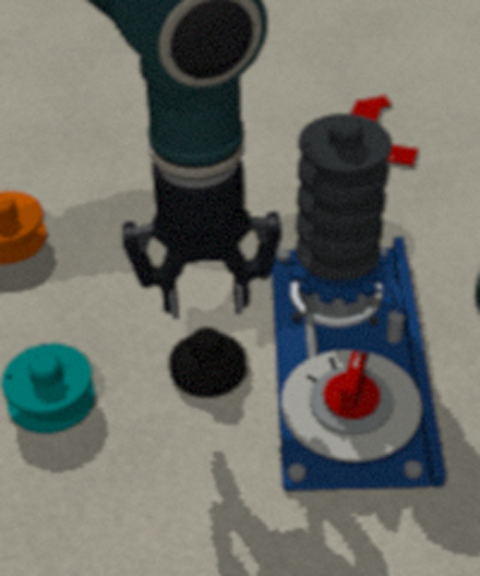

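Four drums are stacked and the cap is under the gripper where I left it. Grip it.

Emit:
play_rows(
  deltas=[
    {"dr": [0, 0, 0], "xyz": [-0.3, 15, -1], "fingers": 0.6},
    {"dr": [0, 0, 0], "xyz": [0, 15, 0], "fingers": 0.6},
    {"dr": [0, 0, 0], "xyz": [0, 13, 0], "fingers": 0.6},
    {"dr": [0, 0, 0], "xyz": [0, 0, 0], "fingers": 0.5},
    {"dr": [0, 0, 0], "xyz": [0, 0, 0], "fingers": 0.4},
    {"dr": [0, 0, 0], "xyz": [0, 0, 0], "fingers": 0.3},
    {"dr": [0, 0, 0], "xyz": [0, 0, 0], "fingers": 0},
    {"dr": [0, 0, 0], "xyz": [0, 0, 0], "fingers": 0},
    {"dr": [0, 0, 0], "xyz": [0, 0, 0], "fingers": 0},
    {"dr": [0, 0, 0], "xyz": [0, 0, 0], "fingers": 0},
  ],
)

```text
t: 48.12
tool_pos: [500.1, -26.2, 34.9]
ee_rot: [-0.5, 0.499, -0.5, 0.501]
contact_force: [-0.5, 0.2, 6.5]
opening: 27.9
```

Run:
```python
from h import *
go((500,-26.2,290),(635.2,53,290,0))
```

```text
t 48.12 tcp [500.1 -26.2  34.9] az 0.002 tilt 0.002 F [-0.5  0.2  6.5] T [ 0.06  0.29 -0.01] open 27.9 j [ 0.33  0.57 -0.42  2.07  0.41  0.58 -0.38]
-> (500, -26.2, 290) tool d [ 1.000e-01 -2.551e+02  4.000e-01] len 255.0  
-> (635.2, 53, 290, 0) tool d [-78.9   0.2 135.4] len 157.0 turn y 0.002
```

Emit:
play_rows(
  deltas=[
    {"dr": [0, 0, 0], "xyz": [0, -15, 0], "fingers": 0},
    {"dr": [0, 0, 0], "xyz": [0, -30, 0], "fingers": 0},
    {"dr": [0, 0, 0], "xyz": [0, -35, 0], "fingers": 0},
    {"dr": [0, 0, 0], "xyz": [0, -38, 0], "fingers": 0},
    {"dr": [0, 0, 0], "xyz": [0, -38, 0], "fingers": 0},
    {"dr": [0, 0, 0], "xyz": [0, -38, 0], "fingers": 0},
    {"dr": [0, 0, 0], "xyz": [0, -35, 0], "fingers": 0},
    {"dr": [0, 0, 0], "xyz": [0, -28, 0], "fingers": 0},
    {"dr": [0, 0, 0], "xyz": [-9, 0, 15], "fingers": 0},
    {"dr": [0, 0, 0], "xyz": [-16, 0, 27], "fingers": 0},
    {"dr": [0, 0, 0], "xyz": [-18, 0, 31], "fingers": 0},
    {"dr": [0, 0, 0], "xyz": [-16, 0, 29], "fingers": 0},
  ],
)

```text
t: 49.12
tool_pos: [602.2, 33.2, 291.3]
ee_rot: [-0.5, 0.499, -0.5, 0.5]
contact_force: [-0.8, -0.8, -1.7]
opening: 27.9
```

Emit:
play_rows(
  deltas=[
    {"dr": [0, 0, 0], "xyz": [-12, 0, 20], "fingers": 0},
    {"dr": [0, 0, 0], "xyz": [-8, 0, 13.4], "fingers": 0},
    {"dr": [0, 0, 0], "xyz": [0, 0, 0], "fingers": 0},
    {"dr": [0, 0, 0], "xyz": [0, 0, 0], "fingers": 0},
    {"dr": [0, 0, 0], "xyz": [0, 0, 0], "fingers": 0},
    {"dr": [0, 0, 0], "xyz": [0, 0, 0], "fingers": 0},
    {"dr": [0, 0, 0], "xyz": [0, 0, 0], "fingers": 0},
  ],
)

```text
t: 49.7
tool_pos: [633.9, 52.0, 291.1]
ee_rot: [0.5, -0.5, 0.5, -0.5]
contact_force: [1.2, -0.7, -1.4]
opening: 28.2
```

Run:
```python
from h import *
go((635.2,53,262,0))
```

```text
t 49.7 tcp [633.9  52.  291.1] az 0.001 tilt 0.001 F [ 1.2 -0.7 -1.4] T [-0.01 -0.03 -0.02] open 28.2 j [ 0.28  0.46 -0.57  1.54  0.26  1.21 -0.34]
-> (635.2, 53, 262, 0) tool d [-1.  29.1  1.3] len 29.0 turn y 0.001
```

Emit:
play_rows(
  deltas=[
    {"dr": [0, 0, 0], "xyz": [-0.6, 12, 1], "fingers": 0},
    {"dr": [0, 0, 0], "xyz": [0, 10, 0], "fingers": 0},
    {"dr": [0, 0, 0], "xyz": [0, 6, 0], "fingers": 0},
    {"dr": [0, 0, 0], "xyz": [0, 0, 0], "fingers": 0},
    {"dr": [0, 0, 0], "xyz": [0, 0, 0], "fingers": 0},
    {"dr": [0, 0, 0], "xyz": [0, 0, 0], "fingers": 0},
    {"dr": [0, 0, 0], "xyz": [0, 0, 0], "fingers": 0},
  ],
)

```text
t: 50.28
tool_pos: [635.8, 53.8, 263.1]
ee_rot: [-0.5, 0.499, -0.5, 0.501]
contact_force: [0.1, 0.1, -1.9]
opening: 27.9
```

Run:
```python
from h import *
go((635.2,53,238.9,0))
```

```text
t 50.28 tcp [635.8  53.8 263.1] az 0.002 tilt 0.001 F [ 0.1  0.1 -1.9] T [ 0.03 -0.05  0.02] open 27.9 j [ 0.27  0.49 -0.57  1.57  0.28  1.16 -0.35]
-> (635.2, 53, 238.9, 0) tool d [ 0.8 24.2 -0.6] len 24.0 turn y 0.002
```

Emit:
play_rows(
  deltas=[
    {"dr": [0, 0, 0], "xyz": [0.7, 4, -0.5], "fingers": 0},
    {"dr": [0, 0, 0], "xyz": [0, 4, 0], "fingers": 0},
    {"dr": [0, 0, 0], "xyz": [0, 4, 0], "fingers": 0},
    {"dr": [0, 0, 0], "xyz": [0, 4, 0], "fingers": 0},
    {"dr": [0, 0, 0], "xyz": [0, 3, 0], "fingers": 0},
    {"dr": [0, 0, 0], "xyz": [0, 0, 0], "fingers": 0},
    {"dr": [0, 0, 0], "xyz": [0, 0, 0], "fingers": 0},
  ],
)

```text
t: 50.87
tool_pos: [634.9, 52.9, 243.4]
ee_rot: [0.501, -0.5, 0.499, -0.5]
contact_force: [0.7, -0.4, -1.7]
opening: 27.9
```

Run:
```python
from h import *
go((635.2,53,238.9,0))
```

```text
t 50.87 tcp [634.9  52.9 243.4] az 0.002 tilt 0.001 F [ 0.7 -0.4 -1.7] T [-0.04 -0.02 -0.06] open 27.9 j [ 0.27  0.51 -0.56  1.6   0.29  1.13 -0.36]
-> (635.2, 53, 238.9, 0) tool d [-0.1  4.5  0.3] len 5.0 turn y 0.002
```

Emit:
play_rows(
  deltas=[
    {"dr": [0, 0, 0], "xyz": [0, 2.5, 0.2], "fingers": 0},
    {"dr": [0, 0, 0], "xyz": [0, 2, 0], "fingers": 0},
    {"dr": [0, 0, 0], "xyz": [0, 1.5, 0], "fingers": 0},
    {"dr": [0, 0, 0], "xyz": [0, 0, 0], "fingers": 0},
    {"dr": [0, 0, 0], "xyz": [0, 0, 0], "fingers": 0},
    {"dr": [0, 0, 0], "xyz": [0, 0, 0], "fingers": 0},
  ],
)

```text
t: 51.37
tool_pos: [635.5, 53.1, 238.9]
ee_rot: [-0.5, 0.499, -0.5, 0.501]
contact_force: [-1.8, -1.2, 6.5]
opening: 27.8
```

Run:
```python
from h import *
st()
```

```text
t 51.37 tcp [635.5  53.1 238.9] az 0.002 tilt 0.001 F [-1.8 -1.2  6.5] T [-0.15  0.48 -0.04] open 27.8 j [ 0.26  0.51 -0.56  1.6   0.29  1.12 -0.36]
```

Seated at the expected height. Release, rise, move well aside for a final look.

Emit:
play_rows(
  deltas=[
    {"dr": [0, 0, 0], "xyz": [0, 0, 0], "fingers": 0.35},
    {"dr": [0, 0, 0], "xyz": [0, 0, 0], "fingers": 0.45},
    {"dr": [0, 0, 0], "xyz": [0, 0, 0], "fingers": 0.6},
    {"dr": [0, 0, 0], "xyz": [0, 0, 0], "fingers": 0.6},
    {"dr": [0, 0, 0], "xyz": [0, -12, 0], "fingers": 0.6},
    {"dr": [0, 0, 0], "xyz": [0, -25, 0], "fingers": 0.6},
    {"dr": [0, 0, 0], "xyz": [0, -20, 0], "fingers": 0.6},
    {"dr": [0, 0, 0], "xyz": [-15, 0, -15], "fingers": 0.6},
    {"dr": [0, 0, 0], "xyz": [-25, 0, -25], "fingers": 0.6},
    {"dr": [0, 0, 0], "xyz": [-28, 0, -28], "fingers": 0.6},
    {"dr": [0, 0, 0], "xyz": [-28, 0, -28], "fingers": 0.6},
    {"dr": [0, 0, 0], "xyz": [-28, 0, -28], "fingers": 0.6},
  ],
)

```text
t: 52.37
tool_pos: [509.7, 177.8, 295.5]
ee_rot: [-0.5, 0.499, -0.5, 0.501]
contact_force: [0.5, 1.2, 0.7]
opening: 51.2
```

Emit:
play_rows(
  deltas=[
    {"dr": [0, 0, 0], "xyz": [-28, 0, -10], "fingers": 0.6},
    {"dr": [0, 0, 0], "xyz": [-35, 0, 0], "fingers": 0.6},
    {"dr": [0, 0, 0], "xyz": [-35, 0, 0], "fingers": 0.6},
    {"dr": [0, 0, 0], "xyz": [-20, 0, 0], "fingers": 0.6},
    {"dr": [0, 0, 0], "xyz": [0, 0, 0], "fingers": 0.6},
    {"dr": [0, 0, 0], "xyz": [0, 0, 0], "fingers": 0.6},
    {"dr": [0, 0, 0], "xyz": [0, 0, 0], "fingers": 0.6},
    {"dr": [0, 0, 0], "xyz": [0, 0, 0], "fingers": 0.6},
  ],
)

```text
t: 53.03
tool_pos: [501.4, 293.1, 294.9]
ee_rot: [0.5, -0.5, 0.5, -0.5]
contact_force: [-0.5, -0.1, -0.9]
opening: 51.3
```

Run:
```python
from h import *
st()
a=optics.snapshot("top");b=optics.snapshot("side")
for c,im in(("top",a),("side",b)): 
    locate(c,im,"cap",(635.3,53),204)
    print(c,"cap grip top expected px",proj(c,[635.3,53,249]).round(1),"tin/gauge lm",[[ [round(float(x)) for x in d["location"]] for d in optics.landmark_of(c,n)[:1]] for n in("salve_tin","gauge","hoof_knife")])
cv2.imwrite("pics/f.png",np.hstack([cv2.resize(a[100:220,250:400],None,fx=2.6,fy=2.6,interpolation=2)[:312],cv2.resize(b[75:289,300:440],None,fx=2.6*120/214,fy=2.6*120/214,interpolation=2)[:312]][:1]+[cv2.resize(b[90:270,310:420],(191,312),interpolation=2)])[:,:,::-1])
```

```text
t 53.03 tcp [501.4 293.1 294.9] az -0.0 tilt 0.001 F [-0.5 -0.1 -0.9] T [0.02 0.01 0.02] open 51.3 j [-0.06  0.38 -0.68  1.67  0.26  1.18 -0.81]
top cap [621.2  48.8] area 951 exp 706 px [293.7 158.1]
top cap grip top expected px [291.3 148.2] tin/gauge lm [[[305, 123]], [[204, 152]], [[422, 142]]]
side cap [622.5 -26.8] area 2355 exp 1000 px [362.5 158.4]
side cap grip top expected px [363.6 120.2] tin/gauge lm [[[431, 207]], [[370, 130]], [[443, 352]]]
```

View pics/f.png

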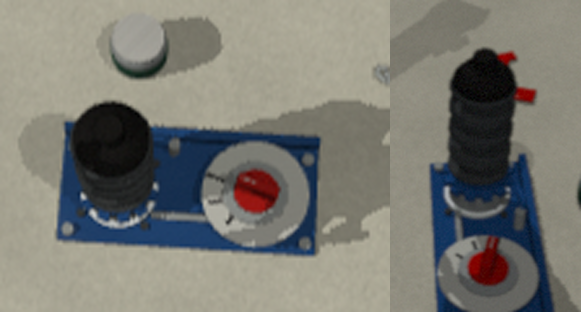

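Run:
```python
from h import *
a=optics.snapshot("top");b=optics.snapshot("side")
f=lambda im,c:cv2.resize(im[c[1]:c[3],c[0]:c[2]],(396,396),interpolation=2)
cv2.imwrite("pics/kn.png",np.hstack([f(a,(322,148,374,200)),f(b,(332,205,404,277))])[:,:,::-1])
c=np.array([625.8,-104.9])
psi=np.arctan2(-(635.3-625.8),53+104.9);print("psi",psi)
for ang in (.7,1.3,1.9):
    w=np.pi+psi-ang; d=np.array([np.cos(w),np.sin(w)])
    print(ang,[((proj("top",[*(c+r*d),30])-[322,148])*396/52).round() for r in(30,60)],[((proj("side",[*(c+r*d),30])-[332,205])*5.5+[396,0]).round() for r in(30,60)])
w=np.pi+psi-1.9;d=np.array([np.cos(w),np.sin(w)])
print("bar",[((proj("top",[*(c+r*d),74])-[322,148])*396/52).round() for r in(-24.5,24.5)])
```

```text
psi -0.06009222402867747
0.7 [array([144., 248.]), array([ 92., 301.])] [array([516., 192.]), array([456., 157.])]
1.3 [array([121., 210.]), array([ 47., 225.])] [array([551., 173.]), array([526., 120.])]
1.9 [array([124., 167.]), array([ 54., 139.])] [array([596., 172.]), array([612., 119.])]
bar [array([264., 189.]), array([145., 142.])]
```

View pics/kn.png

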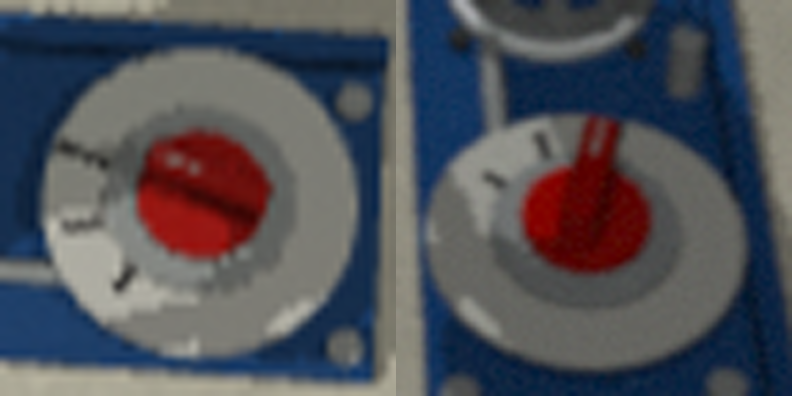

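Run:
```python
from h import *
st(); print(env.hand_in())
```

```text
t 53.53 tcp [500.8 294.6 294.8] az 0.002 tilt 0.0 F [-0.1  0.3  0.2] T [-0.   -0.01 -0.01] open 51.0 j [-0.06  0.38 -0.69  1.67  0.26  1.18 -0.81]
the job is handed in; nothing more can be done
None
```

The winch is back together and handed in at about 53 s of the 210 s allowed; no verdict was reported.

I stood the black cap on the bench and seated the ratchet. All four dark drums went on top of it, and then I refitted the cap. The orange and turquoise look-alikes were left alone.

- **Seating:** each part stopped within about 0.2 mm of its expected height, with light contact force (about 5–9 N). The final pictures show a straight, capped stack.
- **Knob:** it is set to the four-dot row. From the grip angle at release and the plate direction I put it at about 1.88–1.90 rad against the 1.9 target. The picture suggested it might be up to about 0.07 rad over, which is still inside the 0.13 tolerance.
- **Gauge, knife and tin:** the detections moved only a few pixels at most, within the detector's own scatter, and the arm never went near them.
- **Failed check:** the automatic outline measurement of the cap could not be used at the end because the cap merged with the dark drums. That check rests on seat height, contact force and the picture.

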